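# Fetch the crucible from behind the reagent jars

## Robot

A 6-joint arm with a two-finger parallel gripper is mounted at the origin on the work surface. World frame = base frame: x ahead of the robot, y to its left, z up, the work surface at z = 0. Lengths are in m, angles in rad, forces in N, time in s.
With the tool pointing down it reaches from about 0.35 to 0.725 m from the base axis. Payload 4.3 kg.
Tool frame: the origin (TCP) lies on the centre line of the jaws, within the pads' length; the fingertips stand 25 mm ahead of it and the grasp point (between the pads) lies 6 mm ahead of it; z points along the fingers, y is the line along which they close (so a half turn about z gives the same grasp; the last joint's range is limited). The gripper opens to 85 mm and grips with 20 to 120 N. Pads are 22 mm wide; open, the fingers measure 114 mm over their backs; the gripper's body (76 mm by 85 mm) begins 54 mm behind the grasp point. The pads swing forward as they close: fully open they stand 13 mm farther back than shut.
Start: joints at [1.058, 0.377, 0.081, 1.274, 0, 1.46], TCP at [0.225, 0.529, 0.228] pointing down, gripper open.
Joint ranges: [-2.72, 2.72], [-0.84, 1.66], [-1.02, 1.22], [-1.77, 2.12], [-1.37, 1.28], [-3.14, 3.14]. Speed limits (rad/s): [2.57, 2.57, 3.14, 3.14, 3.14, 3.14].

## Interface

Orientations are given as a unit quaternion [x, y, z, w].
In Python, from station import r gives the robot as it stands.
- The arm moves only by the tool step_arm, never from a script. Its argument "deltas" is a list of rows, each an object with "delta_pos": the shift along the tool's x, y, z in units of 150 mm (1.0 is 150 mm), a list of three; "rotation": the turn, a rotation vector about the tool's x, y, z in units of 360 degrees (1.0 is 360 degrees), a list of three; "claw": the gripper command: -1 is shut, 1 is fully open, values between are in proportion. A call has 1 to 8 rows; each row is the pose to reach, as a shift and turn from the pose commanded when the call began, along the tool's axes at that moment, turning the shorter way round; what a row does not reach only later rows make up. A row lasts 1/12 s, in which the tool goes at most 41.7 mm and 7.16 degrees, less where a joint would pass 70% of its speed; a pose out of reach is approached as far as the arm can. A call with a number of a shift or a turn outside -1 to 1 is refused whole. A call with a gripper value outside its range is refused whole. The fingers move at their own pace and stop on an object; the grip force is fixed at half the most. Time passes only in rows, so rows that repeat a pose let the fingers close. It gives the time, the measured TCP pose, the force, the opening and the grip force at its end, in the units of the state.
- r.state(): the state, without advancing time (a new reading comes with each control period).
- r.grab_frame(name): name is "scene" or "top" or "wrist"; returns a dict with "image" (400x640x3 uint8, red, green, blue), "K" (3x3 intrinsics, pixels), "extrinsics" (4x4, takes a point from world to camera coordinates). Camera axes: x right, y up, looking along -z (the intrinsics and any distortion apply to the point x, -y, -z); pixel columns grow to the right and rows downward; lengths in m; the calibration is good to about 2 mm. A picture is of the moment at which its call begins. There is no depth.
- r.close_job(): hands the job in; it is judged then, once.
Trained networks look in the newest picture that a camera, given by its name, has taken for a name from the list of things; names that differ only in an ending like _2 or _b are one class to them, and where a whole thing is asked for, a point or a joint stands for the part that bears it (a point fixed in the world has none). Each returns a list of dicts, best first, with "confidence" (0 to 1); they miss things now and then, are a little off and sometimes report something else, mostly with a low value. They report only what shows in the picture. A call takes as long as a camera call.
- r.trace(name, camera): "mask" (400x640 bool, what is visible of it) and "rect" ([left, top, width, height] in pixels, round what is visible of it).
- r.pinpoint(name, camera): "pixel" ([column, row] in pixels: a listed point, or the origin of a listed thing).
The state is a dict: "t": time; "qpos": joint angles; "qd": joint speeds; "joint_efforts": joint torques, N m; "tool_pos": TCP position; "tcp_rot": TCP orientation; "wrist_force": force on the tool from outside, world axes, zero at the start; "torque": the same for the moment, N m; "grip_width": finger opening in m; "finger_force": force on a finger pad.
Only numpy, scipy, OpenCV 4.12 (cv2) and the standard library are available. Lean on these libraries where they do the work, as an engineer would, in place of code of your own. Each camera call takes 0.05 s, during which the arm holds its last target. There are 200 camera calls.

## Task

The clay crucible stands behind two reagent jars in the grey storage tray. First clear both jars onto the green side tray, then set the crucible upright on the black disc in the middle of the electric heater, and after that stand each jar back in the grey tray, centred on the pad of its own cap colour. Keep the jars and the crucible upright throughout, and leave the flask and the blue beaker standing where they are.

Things in the scene. Friction and masses are not known exactly. Their poses are not given: they have to be found in the camera images.
- jar_blue_mid (a point): White plastic reagent jar, round, 56 mm diameter, 95 mm tall, about 0.2 kg, with a blue cap 52 mm in diameter over its top 21 mm. The point is the jar's centre, half-way up (47.5 mm above its underside); z runs up its axis. At the start it stands on the blue pad.
- jar_orange_mid (a point): The same jar with an orange cap. The point is its centre, half-way up (47.5 mm above its underside). At the start it stands on the orange pad.
- crucible_mid (a point): Clay-red open crucible, round, 44 mm outside diameter (40 mm at the foot), 46 mm tall, wall 4 mm, about 0.1 kg. The point is its centre, half-way up (23 mm above its underside). At the start it stands in the grey tray on the side away from the robot, behind the gap between the two jars, so close to these taller jars that a gripper cannot come down over it until they are gone.
- store: Grey storage tray, fixed, 150 mm (x) by 220 mm (y), rim 30 mm high, walls and floor 5 mm thick. Origin: centre of its underside, on the table; x points away from the robot, y along its length. The two coloured pads lie in it 30 mm before its centre (-x) and 52 mm to either side (y).
- pad_blue: Blue round pad, 76 mm diameter and under 1 mm thick, flat on the grey tray's floor: the blue-capped jar's place. Origin at its centre, level with the tray's floor, on which the jar stands.
- pad_orange: Orange round pad, the same: the orange-capped jar's place. Origin at its centre, level with the tray's floor. Which of the pads is left and which right varies.
- park: Green side tray, fixed and empty, 150 mm (x) by 220 mm (y), rim 20 mm high, walls and floor 5 mm thick, room for both jars side by side along y. Origin: centre of its underside, on the table.
- heater_spot (a point): Electric heater, fixed and cold: cream box 150 mm (x) by 200 mm (y) with a square tan ceramic block (140 mm) on top. The point is the middle of the block's flat top, 105 mm above the table, marked by a black disc of 60 mm diameter within brown rings.
- flask: Bystander: conical flask with a blue bottom and black stopper, 68 mm wide at the foot, 116 mm tall, loose. Origin: centre of its underside. Leave it alone.
- beaker: Bystander: blue ceramic beaker, 56 mm rim diameter, 65 mm tall, loose. Origin: centre of its underside. Leave it alone.

How it is judged:
On the way, in this order (a step that is already met when the one before it is completed fails the run):
1. both jars stand upright and released on the green side tray, the crucible still in the grey tray (x of jar_blue_mid in the frame of park between -0.06 and 0.06 m and y of jar_blue_mid in the frame of park between -0.095 and 0.095 m and z of jar_blue_mid in the frame of park between 0.0445 and 0.0605 m and angle between each of jar_blue_mid, jar_orange_mid's own z axis and vertical below 0.12 rad and contact force between each of jar_blue, jar_orange and the fingers below 0.1 N and linear speed of each of jar_blue, jar_orange below 0.03 m/s and x of jar_orange_mid in the frame of park between -0.06 and 0.06 m and y of jar_orange_mid in the frame of park between -0.095 and 0.095 m and z of jar_orange_mid in the frame of park between 0.0445 and 0.0605 m and x of crucible_mid in the frame of store between -0.06 and 0.06 m and y of crucible_mid in the frame of store between -0.095 and 0.095 m and z of crucible_mid in the frame of store between 0.02 and 0.036 m), for 0.2 s.
2. the crucible stands released on the heater's black disc, the jars still on the green tray (horizontal distance between crucible_mid and heater_spot below 0.015 m and z of crucible_mid in the frame of heater_spot between 0.015 and 0.031 m and angle between each of crucible_mid, jar_blue_mid, jar_orange_mid's own z axis and vertical below 0.12 rad and contact force between each of crucible, jar_blue, jar_orange and the fingers below 0.1 N and linear speed of each of crucible, jar_blue, jar_orange below 0.03 m/s and x of jar_blue_mid in the frame of park between -0.06 and 0.06 m and y of jar_blue_mid in the frame of park between -0.095 and 0.095 m and z of jar_blue_mid in the frame of park between 0.0445 and 0.0605 m and x of jar_orange_mid in the frame of park between -0.06 and 0.06 m and y of jar_orange_mid in the frame of park between -0.095 and 0.095 m and z of jar_orange_mid in the frame of park between 0.0445 and 0.0605 m), for 0.2 s.
At the end, for the whole second after the job is handed in: Each jar stands upright on the grey tray's floor within 14 mm of the centre of its own colour's pad, the crucible stands upright on the heater within 15 mm of the spot's centre; all released and at rest (horizontal distance between jar_blue_mid and pad_blue below 0.014 m and z of jar_blue_mid in the frame of pad_blue between 0.0395 and 0.0555 m and angle between each of jar_blue_mid, jar_orange_mid, crucible_mid's own z axis and vertical below 0.12 rad and contact force between each of jar_blue, jar_orange, crucible and the fingers below 0.1 N and linear speed of each of jar_blue, jar_orange, crucible below 0.03 m/s and horizontal distance between jar_orange_mid and pad_orange below 0.014 m and z of jar_orange_mid in the frame of pad_orange between 0.0395 and 0.0555 m and horizontal distance between crucible_mid and heater_spot below 0.015 m and z of crucible_mid in the frame of heater_spot between 0.015 and 0.031 m); the robot touches nothing.
It fails at once if a jar or the crucible is tipped by more than 40 degrees (angle between any of jar_blue_mid, jar_orange_mid, crucible_mid's own z axis and vertical above 0.7 rad).
It fails at once if the flask or the beaker is shifted by more than 30 mm or tipped (distance of any of flask, beaker from where it was at the start of the episode above 0.03 m or angle between any of flask, beaker's own z axis and vertical above 0.4 rad).
It also fails if it takes over 141 s, if anything falls off the work surface, if the arm or the gripper's body presses on something with over 40 N, if the wrist force passes 120 N, or if a joint passes its speed limit or range.

## Working session

There is one attempt and no reset: what is moved stays moved. The work goes in short steps, Python scripts to look and compute and a tool call to move; the robot and the scene stay as the last step left them, time stands still between calls to the robot, and variables do not carry over. Pictures are saved under pics/ and viewed, at most 14 in all, crops included, and the job is handed in when it is done.

Besides the shell and the picture viewer there is one more tool, called after ">>>" as name(argument=value, ...), one argument or row to a line, values as JSON. step_arm: Moves the arm, as the interface text tells. Shifts and turns lie within -1 to 1; 1 stands for 150 mm of shift or 360 degrees of turn. Its arguments: {"type":"object","properties":{"deltas":{"type":"array"}},"required":["deltas"]}

```bash
mkdir -p pics; cat > h.py <<'E'
from station import r
import numpy as np, cv2
from scipy.spatial.transform import Rotation as R
def grab(n,save=None):
    f=r.grab_frame(n)
    if save: cv2.imwrite('pics/'+save,f['image'][:,:,::-1])
    return f
def back(f,px,z):
    K=np.array(f['K']);E=np.array(f['extrinsics'])
    d=np.linalg.inv(K)@np.array([px[0],px[1],1.]); d=np.array([d[0],-d[1],-d[2]])
    Rm=E[:3,:3];o=-Rm.T@E[:3,3];d=Rm.T@d
    return o+d*(z-o[2])/d[2]
def proj(f,p):
    K=np.array(f['K']);E=np.array(f['extrinsics'])
    c=E[:3,:3]@np.array(p)+E[:3,3]; u=K@np.array([c[0],-c[1],-c[2]]); return u[:2]/u[2]
E
python3 - <<'E'
from h import *
s=r.state();print(s)
for c in['top','scene']:
    f=grab(c,c+'0.png')
    E=np.array(f['extrinsics']);print(c,-E[:3,:3].T@E[:3,3],[k for k in f])
    for n,z in dict(jar_blue_mid=.0525,jar_orange_mid=.0525,crucible_mid=.028,store=0,pad_blue=.005,pad_orange=.005,park=0,heater_spot=.105,flask=0,beaker=0).items():
        for d in r.pinpoint(n,c)[:2]:
            print(n,np.round(d['pixel'],1),round(d['confidence'],2),np.round(back(f,d['pixel'],z),4))
E
```

```text
{'t': 0.0, 'qpos': array([1.05770397e+00, 3.78089510e-01, 7.96338695e-02, 1.27439009e+00,
       1.98095445e-05, 1.46049757e+00]), 'qd': array([ 0.00022444, -0.00060574,  0.00084201, -0.00182646,  0.00099603,
       -0.00067713]), 'joint_efforts': array([-6.74404873e-04, -4.63604629e+01,  2.69875896e+01,  2.08656234e-02,
       -3.89491979e-04, -7.40952515e-06]), 'tool_pos': array([0.22505834, 0.5284128 , 0.22674886]), 'tcp_rot': array([ 2.00037994e-01,  9.79787605e-01, -9.72289343e-04, -3.23675931e-04]), 'wrist_force': array([ 0.2869186 ,  0.86847039, -0.6503992 ]), 'torque': array([0.02316696, 0.00291085, 0.01782211]), 'finger_force': 0.0, 'grip_width': 0.08546884753516859}
top [ 0.35937993 -0.01282365  1.0199215 ] ['image', 'K', 'extrinsics']
jar_blue_mid [477.6 241.7] 0.96 [ 0.4442 -0.4011  0.0525]
jar_orange_mid [428.3 249.7] 0.58 [ 0.4266 -0.287   0.0525]
crucible_mid [449.9 222.4] 0.76 [ 0.4921 -0.3488  0.028 ]
store [445.9 235.4] 0.65 [ 0.4643 -0.3465  0.    ]
store [479.2 242.5] 0.34 [ 0.4468 -0.4258  0.    ]
pad_blue [467.  247.7] 0.79 [ 0.4341 -0.3935  0.005 ]
pad_orange [
[... 216 characters left out ...]
 0.62 [ 0.3664 -0.1487  0.    ]
scene [1.07920759 0.65353636 0.70165632] ['image', 'K', 'extrinsics']
jar_blue_mid [280.9 155. ] 0.78 [ 0.4385 -0.4058  0.0525]
jar_blue_mid [283.4 167.5] 0.68 [ 0.4822 -0.3205  0.0525]
jar_orange_mid [299.2 163.3] 0.58 [ 0.4191 -0.313   0.0525]
crucible_mid [277.9 173.1] 0.52 [ 0.4977 -0.3346  0.028 ]
store [286.4 172.9] 0.94 [ 0.4469 -0.3584  0.    ]
pad_blue [282.  165.9] 0.57 [ 0.4362 -0.4053  0.005 ]
pad_orange [298.9 176.5] 0.36 [ 0.4284 -0.3026  0.005 ]
park [427.8 295.4] 0.82 [0.4894 0.3418 0.    ]
heater_spot [315.6 201.3] 0.62 [ 0.5612 -0.0254  0.105 ]
flask [429.5 295.8] 0.22 [0.487  0.3452 0.    ]
beaker [337.6 191.9] 0.72 [ 0.3736 -0.1456  0.    ]
```

```bash
python3 - <<'E'
import cv2
i=cv2.imread('pics/top0.png');cv2.imwrite('pics/topv.png',i)
c=cv2.resize(i[190:290,390:520],None,fx=6,fy=6,interpolation=cv2.INTER_CUBIC)[:600,:780];cv2.imwrite('pics/storev.png',c)
E
```

```text
(no output)
```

View pics/top0.png

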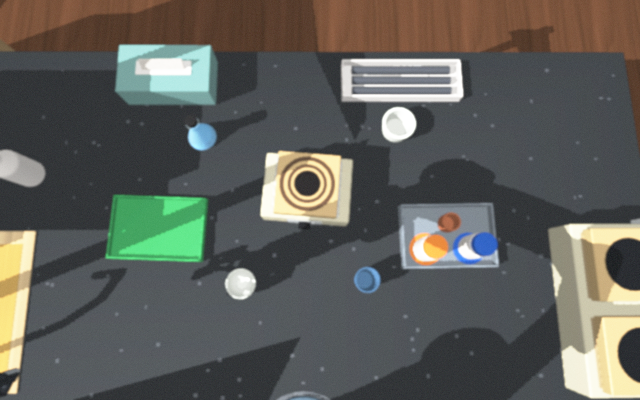

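View pics/storev.png

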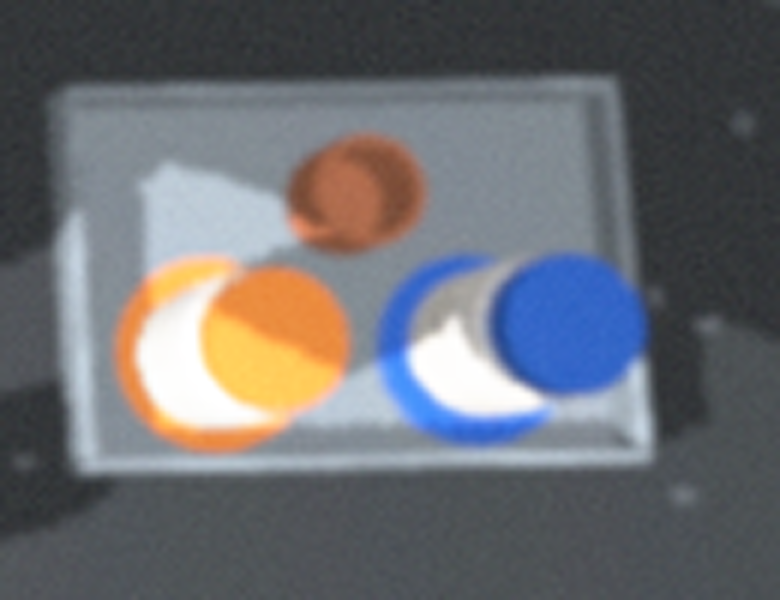

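The pictures show the store around (448,236) with the caps at (436,246) and (485,244), the crucible at (449,222), park at (158,228), the heater disc at (308,183), the flask at (202,136) and the blue beaker at (367,280). There is also an unlisted white cup at (240,283). Next I convert the edges to positions and check them against the known sizes.

```bash
python3 - <<'E'
from h import *
f=grab('top')
im=f['image'];hsv=cv2.cvtColor(im,cv2.COLOR_RGB2HSV)
C=lambda u,v:(390+u/6-.4,190+v/6-.4)
P=[back(f,C(*p),.03) for p in[(52,90),(617,78),(655,462),(78,472)]]
print('store rim',np.round(P,4),np.round(np.mean(P,0),4))
for n,p in dict(ocap=(276,338),bcap=(570,322)).items(): print(n,np.round(back(f,C(*p),.1),4))
print('padO L,top,bot',[np.round(back(f,C(*p),.005)[:2],4) for p in[(113,354),(205,256),(215,453)]])
print('padB L,top,bot',[np.round(back(f,C(*p),.005)[:2],4) for p in[(378,348),(460,252),(475,446)]])
print('cruc rim',[np.round(back(f,C(*p),.051)[:2],4) for p in[(362,132),(425,190),(362,190)]])
E0=f['extrinsics']
# green park mask
m=cv2.inRange(hsv,(50,100,50),(75,255,255));n,l,s,c=cv2.connectedComponentsWithStats(m);k=1+np.argmax(s[1:,4])
pts=np.argwhere(l==k)[:,::-1].astype(np.float32);rc=cv2.boxPoints(cv2.minAreaRect(pts))
Q=[back(f,p,.02) for p in rc];print('park',np.round(Q,4),np.round(np.mean(Q,0),4))
# black disc
m=(im.max(2)<60).astype(np.uint8);m[:165]=0;m[202:]=0;m[:,:285]=0;m[:,330:]=0
n,l,s,c=cv2.connectedComponentsWithStats(m);k=1+np.argmax(s[1:,4]);print('disc',c[k],s[k],back(f,c[k],.105))
x,y,w,h=s[k][:4];print(back(f,(x,c[k][1]),.105)-back(f,(x+w,c[k][1]),.105))
for n in['store','park','crucible_mid','jar_orange_mid','jar_blue_mid']:
    d=r.trace(n,'top');print(n,[(q['rect'],round(q['confidence'],2)) for q in d[:1]])
E
```

```text
store rim [[ 0.5348 -0.2281  0.03  ]
 [ 0.5388 -0.4529  0.03  ]
 [ 0.3884 -0.4547  0.03  ]
 [ 0.3859 -0.2316  0.03  ]] [ 0.462  -0.3418  0.03  ]
ocap [ 0.4313 -0.2899  0.1   ]
bcap [ 0.4365 -0.397   0.1   ]
padO L,top,bot [array([ 0.4327, -0.2532]), array([ 0.4716, -0.292 ]), array([ 0.3937, -0.2916])]
padB L,top,bot [array([ 0.4346, -0.359 ]), array([ 0.4727, -0.3946]), array([ 0.3958, -0.3949])]
cruc rim [array([ 0.5142, -0.3428]), array([ 0.4915, -0.3656]), array([ 0.4916, -0.3413])]
park [[0.4123 0.4559 0.02  ]
 [0.5667 0.4639 0.02  ]
 [0.5575 0.2253 0.02  ]
 [0.4031 0.2242 0.02  ]] [0.4849 0.3423 0.02  ]
disc [306.79948586 182.96401028] [296 172  23  23 389] [ 0.57064485 -0.01174648  0.105     ]
[0.00014411 0.05067543 0.        ]
store [([396.7, 205.2, 101.7, 65.2], 0.73)]
park [([105.3, 191.9, 103.1, 70.9], 0.65)]
crucible_mid [([437.0, 213.6, 27.2, 21.5], 0.55)]
jar_orange_mid [([410.9, 235.9, 36.3, 27.8], 0.75)]
jar_blue_mid [([458.6, 234.0, 39.1, 24.9], 0.65)]
```

>>> step_arm(
  deltas=[
    {"delta_pos": [0,0,-0.4],"rotation": [0,0,-0.0641],"claw": 1},
    {"delta_pos": [0,0,-0.4],"rotation": [0,0,-0.0641],"claw": 1},
    {"delta_pos": [0,0,-0.4],"rotation": [0,0,-0.0641],"claw": 1},
    {"delta_pos": [0,0,-0.4],"rotation": [0,0,-0.0641],"claw": 1},
    {"delta_pos": [0,0,-0.4],"rotation": [0,0,-0.0641],"claw": 1},
  ],
)

```text
t: 1.82
tool_pos: [0.2256, 0.5293, 0.2883]
tcp_rot: [-0.0, 1.0, 0.001, 0.0]
wrist_force: [0.3, -1.0, -0.5]
grip_width: 0.0853
finger_force: 0.0
```

>>> step_arm(
  deltas=[
    {"delta_pos": [-1,-1,0],"rotation": [0,0,0],"claw": 1},
    {"delta_pos": [-1,-1,0],"rotation": [0,0,0],"claw": 1},
    {"delta_pos": [-1,-1,0],"rotation": [0,0,0],"claw": 1},
    {"delta_pos": [-1,-1,0],"rotation": [0,0,0],"claw": 1},
    {"delta_pos": [-1,-1,0],"rotation": [0,0,0],"claw": 1},
    {"delta_pos": [-1,-1,0],"rotation": [0,0,0],"claw": 1},
    {"delta_pos": [-1,-1,0],"rotation": [0,0,0],"claw": 1},
  ],
)

```text
t: 2.4
tool_pos: [0.3769, 0.3772, 0.2874]
tcp_rot: [0.003, 1.0, -0.0, -0.0]
wrist_force: [-0.2, 0.2, -0.5]
grip_width: 0.0856
finger_force: 0.0
```

>>> step_arm(
  deltas=[
    {"delta_pos": [-0.376,-1,0],"rotation": [0,0,0],"claw": 1},
    {"delta_pos": [-0.376,-1,0],"rotation": [0,0,0],"claw": 1},
    {"delta_pos": [-0.376,-1,0],"rotation": [0,0,0],"claw": 1},
    {"delta_pos": [-0.376,-1,0],"rotation": [0,0,0],"claw": 1},
    {"delta_pos": [-0.376,-1,0],"rotation": [0,0,0],"claw": 1},
    {"delta_pos": [-0.376,-1,0],"rotation": [0,0,0],"claw": 1},
  ],
)

```text
t: 2.9
tool_pos: [0.4316, 0.2289, 0.2877]
tcp_rot: [0.001, 1.0, 0.0, -0.0]
wrist_force: [0.2, 0.6, 0.2]
grip_width: 0.0852
finger_force: 0.0
```

>>> step_arm(
  deltas=[
    {"delta_pos": [0,-1,0],"rotation": [0,0,0],"claw": 1},
    {"delta_pos": [0,-1,0],"rotation": [0,0,0],"claw": 1},
    {"delta_pos": [0,-1,0],"rotation": [0,0,0],"claw": 1},
    {"delta_pos": [0,-1,0],"rotation": [0,0,0],"claw": 1},
    {"delta_pos": [0,-1,0],"rotation": [0,0,0],"claw": 1},
  ],
)

```text
t: 3.32
tool_pos: [0.4314, 0.0775, 0.2878]
tcp_rot: [0.001, 1.0, -0.0, -0.0]
wrist_force: [0.1, 0.4, -0.1]
grip_width: 0.0858
finger_force: 0.0
```

>>> step_arm(
  deltas=[
    {"delta_pos": [0,-1,0],"rotation": [0,0,0],"claw": 1},
    {"delta_pos": [0,-1,0],"rotation": [0,0,0],"claw": 1},
    {"delta_pos": [0,-1,0],"rotation": [0,0,0],"claw": 1},
    {"delta_pos": [0,-1,0],"rotation": [0,0,0],"claw": 1},
    {"delta_pos": [0,-1,0],"rotation": [0,0,0],"claw": 1},
  ],
)

```text
t: 3.73
tool_pos: [0.4326, -0.0727, 0.2875]
tcp_rot: [0.001, 1.0, -0.0, 0.0]
wrist_force: [-0.2, -0.6, -0.5]
grip_width: 0.0852
finger_force: 0.0
```

>>> step_arm(
  deltas=[
    {"delta_pos": [0,-1,0],"rotation": [0,0,0],"claw": 1},
    {"delta_pos": [0,-1,0],"rotation": [0,0,0],"claw": 1},
    {"delta_pos": [0,-1,0],"rotation": [0,0,0],"claw": 1},
    {"delta_pos": [0,-1,0],"rotation": [0,0,0],"claw": 1},
    {"delta_pos": [0,-1,0],"rotation": [0,0,0],"claw": 1},
    {"delta_pos": [0,-1,0],"rotation": [0,0,0],"claw": 1},
  ],
)

```text
t: 4.23
tool_pos: [0.4328, -0.2197, 0.2872]
tcp_rot: [-0.0, 1.0, 0.001, -0.0]
wrist_force: [0.2, 0.6, -0.6]
grip_width: 0.0852
finger_force: 0.0
```

```bash
python3 - <<'E'
from h import *
s=r.state();print(s['t'],s['tool_pos'],s['tcp_rot'],s['qpos'])
f=grab('wrist','w1.png')
E=np.array(f['extrinsics']);print(-E[:3,:3].T@E[:3,3],E[:3,:3])
for n,z in dict(jar_blue_mid=.0525,jar_orange_mid=.0525,crucible_mid=.028,store=0,pad_blue=.005,pad_orange=.005,beaker=0).items():
    for d in r.pinpoint(n,'wrist')[:2]: print(n,np.round(d['pixel'],1),round(d['confidence'],2),np.round(back(f,d['pixel'],z),4))
E
```

```text
4.2333 [ 0.43280844 -0.21968102  0.28724378] [-2.31757101e-04  9.99999532e-01  9.38667553e-04 -2.83191744e-05] [-0.60146484  0.1846245  -0.02703777  1.3602434   0.00151557 -0.60192919]
[ 0.35705175 -0.22082601  0.43330333] [[-3.10261285e-05  9.99998268e-01  1.86087926e-03]
 [-9.53885037e-01  5.28988872e-04 -3.00171713e-01]
 [-3.00172178e-01 -1.78437805e-03  9.53883368e-01]]
jar_blue_mid [188.4 163.5] 0.6 [ 0.4296 -0.3965  0.0525]
jar_orange_mid [267.2 164.3] 0.69 [ 0.4307 -0.2913  0.0525]
crucible_mid [235.1 202.4] 0.9 [ 0.4926 -0.3466  0.028 ]
store [245.2 178.6] 0.82 [ 0.4633 -0.3362  0.    ]
pad_blue [203.2 164. ] 0.6 [ 0.4394 -0.3963  0.005 ]
beaker [373.5 110.9] 0.97 [ 0.363  -0.1435  0.    ]
```

View pics/w1.png

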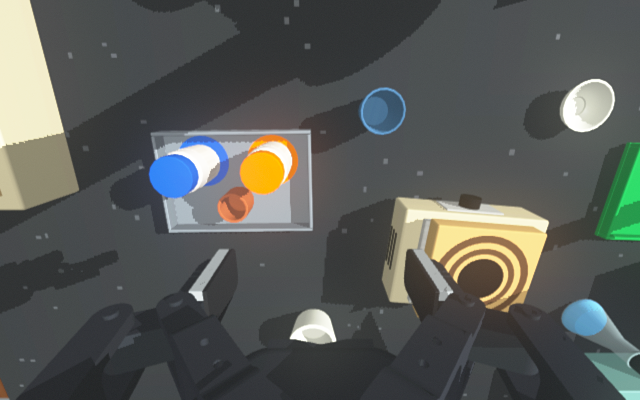

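The wrist view shows the orange cap at (263,172), the blue cap at (176,176), the crucible at (236,205) and the disc at (478,278). This agrees with the top-view measurements, so I go for the orange jar at (0.4315, -0.291).

>>> step_arm(
  deltas=[
    {"delta_pos": [0,-0.47,0],"rotation": [0,0,0],"claw": 1},
    {"delta_pos": [0,-0.47,0],"rotation": [0,0,0],"claw": 1},
    {"delta_pos": [0,-0.47,0],"rotation": [0,0,0],"claw": 1},
    {"delta_pos": [0,-0.47,0.25],"rotation": [0,0,0],"claw": 1},
    {"delta_pos": [0,-0.47,0.5],"rotation": [0,0,0],"claw": 1},
    {"delta_pos": [0,-0.47,0.75],"rotation": [0,0,0],"claw": 1},
    {"delta_pos": [0,-0.47,0.75],"rotation": [0,0,0],"claw": 1},
    {"delta_pos": [0,-0.47,0.75],"rotation": [0,0,0],"claw": 1},
  ],
)

```text
t: 5.3
tool_pos: [0.4298, -0.2892, 0.1736]
tcp_rot: [-0.0, 1.0, 0.002, -0.002]
wrist_force: [-0.6, -0.8, 0.5]
grip_width: 0.0856
finger_force: 0.0
```

```bash
python3 - <<'E'
from h import *
s=r.state();print(s['t'],s['tool_pos'],s['tcp_rot'])
f=grab('wrist','w2.png')
for n,z in dict(jar_blue_mid=.0525,jar_orange_mid=.0525,crucible_mid=.028,heater_spot=.105).items():
    for d in r.pinpoint(n,'wrist')[:1]: print(n,np.round(d['pixel'],1),round(d['confidence'],2),np.round(back(f,d['pixel'],z),4))
# orange cap silhouette
f1=f['image'];h=cv2.cvtColor(f1,cv2.COLOR_RGB2HSV)
print('proj expected cap', proj(f,[.4315,-.291,.1]))
E
```

```text
5.3 [ 0.42976377 -0.28921142  0.17361556] [-1.24597998e-04  9.99994718e-01  2.23827565e-03 -2.35345891e-03]
jar_blue_mid [207.3 199. ] 0.96 [ 0.4392 -0.3996  0.0525]
crucible_mid [268.2 235.6] 0.89 [ 0.4895 -0.3472  0.028 ]
heater_spot [614.6 349.8] 0.67 [ 0.5719 -0.0132  0.105 ]
proj expected cap [318.89011421 207.47506038]
```

View pics/w2.png

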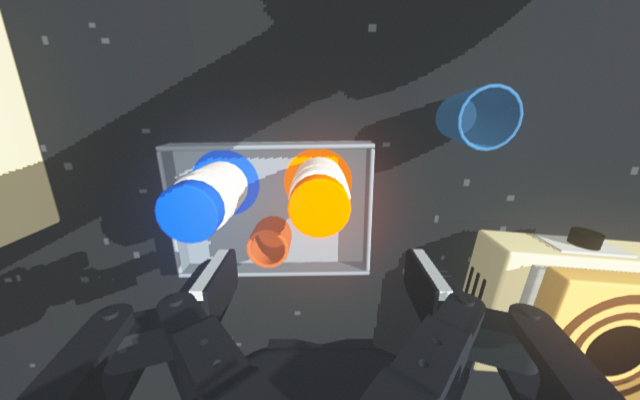

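The orange cap's centre is at (320,206) and I predicted (319,207), so the aim is good. I descend and grip.

>>> step_arm(
  deltas=[
    {"delta_pos": [0,0,0.2],"rotation": [0,0,0],"claw": 1},
    {"delta_pos": [0,0,0.4],"rotation": [0,0,0],"claw": 1},
    {"delta_pos": [0,0,0.6],"rotation": [0,0,0],"claw": 1},
    {"delta_pos": [0,0,0.72],"rotation": [0,0,0],"claw": 1},
    {"delta_pos": [0,0,0.72],"rotation": [0,0,0],"claw": 1},
    {"delta_pos": [0,0,0.72],"rotation": [0,0,0],"claw": 1},
    {"delta_pos": [0,0,0.72],"rotation": [0,0,0],"claw": 0.2},
    {"delta_pos": [0,0,0.72],"rotation": [0,0,0],"claw": 0.2},
  ],
)

```text
t: 6.22
tool_pos: [0.4335, -0.293, 0.0696]
tcp_rot: [0.0, 1.0, -0.001, 0.002]
wrist_force: [0.2, -0.5, -0.5]
grip_width: 0.0636
finger_force: 0.0
```

>>> step_arm(
  deltas=[
    {"delta_pos": [0,0,0],"rotation": [0,0,0],"claw": -1},
    {"delta_pos": [0,0,0],"rotation": [0,0,0],"claw": -1},
    {"delta_pos": [0,0,0],"rotation": [0,0,0],"claw": -1},
    {"delta_pos": [0,0,0],"rotation": [0,0,0],"claw": -1},
    {"delta_pos": [0,0,0],"rotation": [0,0,0],"claw": -1},
    {"delta_pos": [0,0,0],"rotation": [0,0,0],"claw": -1},
  ],
)

```text
t: 6.72
tool_pos: [0.4335, -0.2924, 0.0697]
tcp_rot: [-0.0, 1.0, -0.001, 0.002]
wrist_force: [-1.2, 2.8, 8.2]
grip_width: 0.0508
finger_force: 58.0
```

>>> step_arm(
  deltas=[
    {"delta_pos": [0,0,-0.1],"rotation": [0,0,0],"claw": -1},
    {"delta_pos": [0,0,-0.2],"rotation": [0,0,0],"claw": -1},
    {"delta_pos": [0,0,-0.3],"rotation": [0,0,0],"claw": -1},
    {"delta_pos": [0,0,-0.3],"rotation": [0,0,0],"claw": -1},
    {"delta_pos": [0,0,-0.3],"rotation": [0,0,0],"claw": -1},
  ],
)

```text
t: 7.13
tool_pos: [0.4327, -0.2923, 0.1133]
tcp_rot: [0.0, 1.0, -0.001, 0.001]
wrist_force: [-0.6, 0.5, -2.7]
grip_width: 0.0502
finger_force: 60.5
```

```bash
python3 - <<'E'
from h import *
f=grab('wrist','w3.png')
E
```

```text
(no output)
```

View pics/w3.png

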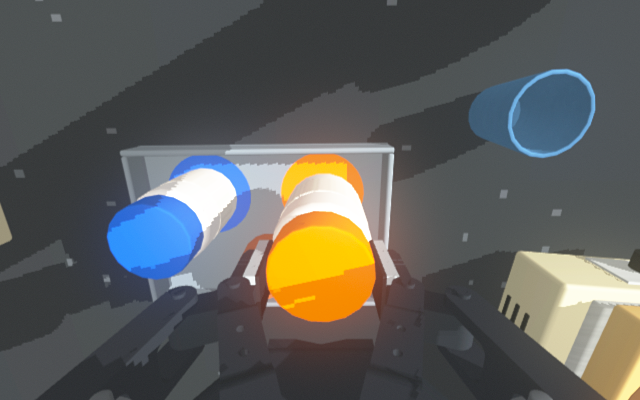

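The jar hangs upright in the grip, with its cap at (322,267). I carry it over to the far side of the green tray.

>>> step_arm(
  deltas=[
    {"delta_pos": [0,0,-0.15],"rotation": [0,0,0],"claw": -1},
    {"delta_pos": [0,0,-0.35],"rotation": [0,0,0],"claw": -1},
    {"delta_pos": [0,0,-0.55],"rotation": [0,0,0],"claw": -1},
    {"delta_pos": [0,0,-0.75],"rotation": [0,0,0],"claw": -1},
    {"delta_pos": [0,0.05,-0.9],"rotation": [0,0,0],"claw": -1},
    {"delta_pos": [0,0.2,-0.91],"rotation": [0,0,0],"claw": -1},
    {"delta_pos": [0,0.4,-0.91],"rotation": [0,0,0],"claw": -1},
    {"delta_pos": [0,0.6,-0.91],"rotation": [0,0,0],"claw": -1},
  ],
)

```text
t: 7.85
tool_pos: [0.4316, -0.2009, 0.248]
tcp_rot: [0.001, 1.0, 0.0, -0.0]
wrist_force: [0.1, 1.3, -2.0]
grip_width: 0.0507
finger_force: 60.6
```

>>> step_arm(
  deltas=[
    {"delta_pos": [0,0.2,0],"rotation": [0,0,0],"claw": -1},
    {"delta_pos": [0,0.4,0],"rotation": [0,0,0],"claw": -1},
    {"delta_pos": [0,0.6,0],"rotation": [0,0,0],"claw": -1},
    {"delta_pos": [0,0.8,0],"rotation": [0,0,0],"claw": -1},
    {"delta_pos": [0,1,0],"rotation": [0,0,0],"claw": -1},
  ],
)

```text
t: 8.27
tool_pos: [0.4308, -0.05, 0.2474]
tcp_rot: [0.0, 1.0, 0.0, -0.001]
wrist_force: [0.9, -0.1, -2.1]
grip_width: 0.0502
finger_force: 60.6
```

>>> step_arm(
  deltas=[
    {"delta_pos": [0,0.2,0],"rotation": [0,0,0],"claw": -1},
    {"delta_pos": [0,0.4,0],"rotation": [0,0,0],"claw": -1},
    {"delta_pos": [0,0.6,0],"rotation": [0,0,0],"claw": -1},
    {"delta_pos": [0,0.8,0],"rotation": [0,0,0],"claw": -1},
    {"delta_pos": [0,1,0],"rotation": [0,0,0],"claw": -1},
  ],
)

```text
t: 8.68
tool_pos: [0.4309, 0.0999, 0.2475]
tcp_rot: [0.0, 1.0, -0.0, -0.001]
wrist_force: [0.9, 0.4, -1.7]
grip_width: 0.0506
finger_force: 60.6
```

>>> step_arm(
  deltas=[
    {"delta_pos": [-0.07,0.2,0],"rotation": [0,0,0],"claw": -1},
    {"delta_pos": [-0.14,0.4,0],"rotation": [0,0,0],"claw": -1},
    {"delta_pos": [-0.21,0.6,0],"rotation": [0,0,0],"claw": -1},
    {"delta_pos": [-0.28,0.8,0],"rotation": [0,0,0],"claw": -1},
    {"delta_pos": [-0.36,1,0],"rotation": [0,0,0],"claw": -1},
  ],
)

```text
t: 9.1
tool_pos: [0.4852, 0.2499, 0.2472]
tcp_rot: [-0.0, 1.0, -0.0, -0.001]
wrist_force: [1.1, -1.2, -1.5]
grip_width: 0.0508
finger_force: 60.6
```

>>> step_arm(
  deltas=[
    {"delta_pos": [0,0.2,0],"rotation": [0,0,0],"claw": -1},
    {"delta_pos": [0,0.4,0],"rotation": [0,0,0],"claw": -1},
    {"delta_pos": [0,0.6,0],"rotation": [0,0,0],"claw": -1},
    {"delta_pos": [0,0.8,0],"rotation": [0,0,0],"claw": -1},
    {"delta_pos": [0,0.95,0],"rotation": [0,0,0],"claw": -1},
    {"delta_pos": [0,0.95,0],"rotation": [0,0,0],"claw": -1},
    {"delta_pos": [0,0.95,0],"rotation": [0,0,0],"claw": -1},
  ],
)

```text
t: 9.68
tool_pos: [0.4851, 0.3916, 0.2467]
tcp_rot: [-0.001, 1.0, -0.001, -0.001]
wrist_force: [0.0, -0.0, -1.1]
grip_width: 0.0509
finger_force: 60.7
```

```bash
python3 - <<'E'
from h import *
s=r.state();print(s['t'],s['tool_pos'],s['tcp_rot'],s['grip_width'])
f=grab('wrist')
for n,z in dict(park=0,heater_spot=.105).items():
    for d in r.pinpoint(n,'wrist')[:1]: print(n,np.round(d['pixel'],1),round(d['confidence'],2),np.round(back(f,d['pixel'],z),4))
im=f['image'];h=cv2.cvtColor(im,cv2.COLOR_RGB2HSV);m=cv2.inRange(h,(50,80,40),(75,255,255))
x,y,w,hh=cv2.boundingRect(m);print(x,y,w,hh,[np.round(back(f,p,.02)[:2],4) for p in[(x,y),(x+w,y),(x+w,y+hh),(x,y+hh)]])
cv2.imwrite('pics/w4.png',im[:,:,::-1])
E
```

```text
9.6833 [0.48507753 0.39161223 0.24671404] [-9.82242368e-04  9.99998472e-01 -9.64776558e-04 -1.07676537e-03] 0.05089580055024318
park [285.5 162.2] 0.94 [0.482  0.3421 0.    ]
196 105 178 117 [array([0.4072, 0.2366]), array([0.4069, 0.4562]), array([0.5622, 0.4651]), array([0.5627, 0.2168])]
```

View pics/w4.png

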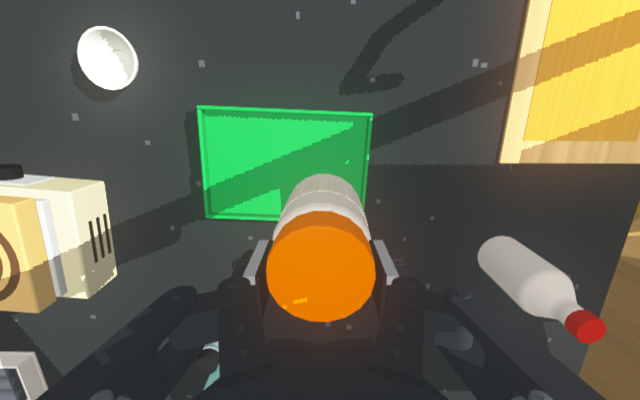

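The jar is over the green tray, whose box runs from (197,105) to (373,220). I lower and release it.

>>> step_arm(
  deltas=[
    {"delta_pos": [0,0,0.15],"rotation": [0,0,0],"claw": -1},
    {"delta_pos": [0,0,0.35],"rotation": [0,0,0],"claw": -1},
    {"delta_pos": [0,0,0.55],"rotation": [0,0,0],"claw": -1},
    {"delta_pos": [0,0,0.75],"rotation": [0,0,0],"claw": -1},
    {"delta_pos": [0,0,0.9],"rotation": [0,0,0],"claw": -1},
    {"delta_pos": [0,0,1],"rotation": [0,0,0],"claw": -1},
    {"delta_pos": [0,0,1],"rotation": [0,0,0],"claw": -1},
  ],
)

```text
t: 10.42
tool_pos: [0.4833, 0.3878, 0.0947]
tcp_rot: [0.001, 1.0, -0.002, -0.003]
wrist_force: [0.2, -0.4, -1.3]
grip_width: 0.0508
finger_force: 60.6
```

>>> step_arm(
  deltas=[
    {"delta_pos": [0,0,0.07],"rotation": [0,0,0],"claw": -1},
    {"delta_pos": [0,0,0.11],"rotation": [0,0,0],"claw": -1},
    {"delta_pos": [0,0,0.14],"rotation": [0,0,0],"claw": -1},
    {"delta_pos": [0,0,0.16],"rotation": [0,0,0],"claw": -1},
    {"delta_pos": [0,0,0.16],"rotation": [0,0,0],"claw": -1},
    {"delta_pos": [0,0,0.16],"rotation": [0,0,0],"claw": -1},
  ],
)

```text
t: 10.92
tool_pos: [0.4861, 0.3912, 0.0752]
tcp_rot: [-0.0, 1.0, 0.0, 0.0]
wrist_force: [0.5, 0.9, -2.0]
grip_width: 0.0506
finger_force: 60.6
```

>>> step_arm(
  deltas=[
    {"delta_pos": [0,0,0.013],"rotation": [0,0,0],"claw": -1},
    {"delta_pos": [0,0,0.02],"rotation": [0,0,0],"claw": -1},
    {"delta_pos": [0,0,0.027],"rotation": [0,0,0],"claw": -1},
    {"delta_pos": [0,0,0.032],"rotation": [0,0,0],"claw": -1},
    {"delta_pos": [0,0,0.032],"rotation": [0,0,0],"claw": -1},
    {"delta_pos": [0,0,0.032],"rotation": [0,0,0],"claw": -1},
  ],
)

```text
t: 11.42
tool_pos: [0.4858, 0.391, 0.0699]
tcp_rot: [0.0, 1.0, 0.0, 0.0]
wrist_force: [0.6, 0.4, -2.1]
grip_width: 0.0505
finger_force: 60.8
```

>>> step_arm(
  deltas=[
    {"delta_pos": [0,0,0.006],"rotation": [0,0,0],"claw": -1},
    {"delta_pos": [0,0,0.012],"rotation": [0,0,0],"claw": -1},
    {"delta_pos": [0,0,0.012],"rotation": [0,0,0],"claw": -1},
    {"delta_pos": [0,0,0.012],"rotation": [0,0,0],"claw": -1},
  ],
)

```text
t: 11.75
tool_pos: [0.4864, 0.3912, 0.0698]
tcp_rot: [0.0, 1.0, 0.0, 0.001]
wrist_force: [-2.0, -1.5, 7.4]
grip_width: 0.0504
finger_force: 61.4
```

It touched the tray floor, at 7.4 N. I release, rise, and return towards the blue jar.

>>> step_arm(
  deltas=[
    {"delta_pos": [0,0,0],"rotation": [0,0,0],"claw": 0.3},
    {"delta_pos": [0,0,0],"rotation": [0,0,0],"claw": 0.6},
    {"delta_pos": [0,0,0],"rotation": [0,0,0],"claw": 0.8},
    {"delta_pos": [0,0,0],"rotation": [0,0,0],"claw": 0.8},
    {"delta_pos": [0,0,0],"rotation": [0,0,0],"claw": 0.8},
    {"delta_pos": [0,0,-0.15],"rotation": [0,0,0],"claw": 0.8},
    {"delta_pos": [0,0,-0.35],"rotation": [0,0,0],"claw": 0.8},
    {"delta_pos": [0,0,-0.5],"rotation": [0,0,0],"claw": 0.8},
  ],
)

```text
t: 12.42
tool_pos: [0.4856, 0.3909, 0.1442]
tcp_rot: [0.0, 1.0, -0.0, -0.0]
wrist_force: [0.6, 0.2, 0.5]
grip_width: 0.0768
finger_force: 0.0
```

>>> step_arm(
  deltas=[
    {"delta_pos": [0,0,-0.2],"rotation": [0,0,0],"claw": 1},
    {"delta_pos": [0,0,-0.4],"rotation": [0,0,0],"claw": 1},
    {"delta_pos": [0,0,-0.6],"rotation": [0,0,0],"claw": 1},
    {"delta_pos": [0,0,-0.7],"rotation": [0,0,0],"claw": 1},
    {"delta_pos": [0,0,-0.7],"rotation": [0,0,0],"claw": 1},
  ],
)

```text
t: 12.83
tool_pos: [0.4877, 0.3922, 0.2528]
tcp_rot: [0.0, 1.0, 0.002, 0.003]
wrist_force: [-0.1, 0.4, 0.4]
grip_width: 0.0856
finger_force: 0.0
```

```bash
python3 - <<'E'
from h import *
s=r.state();print(s['t'],s['tool_pos'])
f=grab('wrist');g=grab('scene')
for n,z in dict(jar_orange_mid=.0525,park=0).items():
  for c,q in(('wrist',f),('scene',g)):
    for d in r.pinpoint(n,c)[:1]: print(n,c,np.round(d['pixel'],1),round(d['confidence'],2),np.round(back(q,d['pixel'],z),4))
E
```

```text
12.8333 [0.48772733 0.39224237 0.25281987]
jar_orange_mid wrist [320.8 168.2] 0.93 [0.4852 0.3927 0.0525]
jar_orange_mid scene [302.5 175.7] 0.53 [ 0.4597 -0.2346  0.0525]
park wrist [287.2 158.7] 0.63 [0.483  0.3462 0.    ]
park scene [430.1 292.6] 0.65 [0.4776 0.3395 0.    ]
```

>>> step_arm(
  deltas=[
    {"delta_pos": [0.35,-1,0],"rotation": [0,0,0],"claw": 1},
    {"delta_pos": [0.35,-1,0],"rotation": [0,0,0],"claw": 1},
    {"delta_pos": [0.35,-1,0],"rotation": [0,0,0],"claw": 1},
    {"delta_pos": [0.35,-1,0],"rotation": [0,0,0],"claw": 1},
    {"delta_pos": [0.35,-1,0],"rotation": [0,0,0],"claw": 1},
  ],
)

```text
t: 13.55
tool_pos: [0.4292, 0.2359, 0.2465]
tcp_rot: [0.002, 1.0, -0.002, -0.003]
wrist_force: [-0.1, -0.3, -0.6]
grip_width: 0.0854
finger_force: 0.0
```

>>> step_arm(
  deltas=[
    {"delta_pos": [0,-1,0],"rotation": [0,0,0],"claw": 1},
    {"delta_pos": [0,-1,0],"rotation": [0,0,0],"claw": 1},
    {"delta_pos": [0,-1,0],"rotation": [0,0,0],"claw": 1},
    {"delta_pos": [0,-1,0],"rotation": [0,0,0],"claw": 1},
  ],
)

```text
t: 13.88
tool_pos: [0.4326, 0.0885, 0.2473]
tcp_rot: [0.001, 1.0, -0.001, -0.001]
wrist_force: [0.2, 0.9, 1.0]
grip_width: 0.0857
finger_force: 0.0
```

>>> step_arm(
  deltas=[
    {"delta_pos": [0,-1,0],"rotation": [0,0,0],"claw": 1},
    {"delta_pos": [0,-1,0],"rotation": [0,0,0],"claw": 1},
    {"delta_pos": [0,-1,0],"rotation": [0,0,0],"claw": 1},
    {"delta_pos": [0,-1,0],"rotation": [0,0,0],"claw": 1},
  ],
)

```text
t: 14.22
tool_pos: [0.433, -0.0619, 0.2474]
tcp_rot: [0.001, 1.0, -0.0, -0.0]
wrist_force: [0.2, -0.0, -0.5]
grip_width: 0.0854
finger_force: 0.0
```

>>> step_arm(
  deltas=[
    {"delta_pos": [0,-1,0],"rotation": [0,0,0],"claw": 1},
    {"delta_pos": [0,-1,0],"rotation": [0,0,0],"claw": 1},
    {"delta_pos": [0,-1,0],"rotation": [0,0,0],"claw": 1},
    {"delta_pos": [0,-1,0],"rotation": [0,0,0],"claw": 1},
  ],
)

```text
t: 14.55
tool_pos: [0.4332, -0.2124, 0.2472]
tcp_rot: [0.001, 1.0, -0.0, -0.0]
wrist_force: [0.7, 0.1, 0.3]
grip_width: 0.0852
finger_force: 0.0
```

>>> step_arm(
  deltas=[
    {"delta_pos": [0,-1,0],"rotation": [0,0,0],"claw": 1},
    {"delta_pos": [0,-1,0],"rotation": [0,0,0],"claw": 1},
    {"delta_pos": [0,-1,0],"rotation": [0,0,0],"claw": 1},
    {"delta_pos": [0,-1,0],"rotation": [0,0,0],"claw": 1},
    {"delta_pos": [0,-1,0],"rotation": [0,0,0],"claw": 1},
    {"delta_pos": [0,-1,0],"rotation": [0,0,0],"claw": 1},
  ],
)

```text
t: 15.05
tool_pos: [0.4331, -0.3598, 0.2465]
tcp_rot: [0.001, 1.0, 0.001, -0.001]
wrist_force: [-0.4, 0.7, -0.2]
grip_width: 0.0852
finger_force: 0.0
```

```bash
cat >> h.py <<'E'
def sil(f,m,zs,r0,x0):
    "fit (x,y) of a cylinder (bottom z, top z, radius) to a mask by its outline"
    from scipy.optimize import minimize
    a=np.linspace(0,2*np.pi,40,endpoint=False);H,W=m.shape
    def c(p):
        pts=np.array([proj(f,[p[0]+r0*np.cos(t),p[1]+r0*np.sin(t),z]) for z in zs for t in a])
        k=np.zeros((H*4,W*4),np.uint8);cv2.fillConvexPoly(k,cv2.convexHull(np.round(pts*4+1.5).astype(np.int32)),1)
        b=cv2.resize(m.astype(np.uint8),None,fx=4,fy=4,interpolation=cv2.INTER_NEAREST)
        return 1-(k&b).sum()/max(1,(k|b).sum())
    q=minimize(c,x0,method='Nelder-Mead',options=dict(initial_simplex=[x0,[x0[0]+.006,x0[1]],[x0[0],x0[1]+.006]],xatol=2e-4,fatol=1e-4))
    return q.x,q.fun
def color(f,lo,hi):
    m=cv2.inRange(cv2.cvtColor(f['image'],cv2.COLOR_RGB2HSV),lo,hi);n,l,s,c=cv2.connectedComponentsWithStats(m)
    return l==1+np.argmax(s[1:,4])
E
python3 - <<'E'
from h import *
s=r.state();print(s['t'],s['tool_pos'])
f=grab('wrist')
m=(r.trace('jar_blue_mid','wrist') or [None])[0]
if m is not None: print(m['confidence'],m['rect'],sil(f,m['mask'],(.005,.079),.028,[.434,-.397]),sil(f,m['mask'],(.005,.1),.0275,[.434,-.397]))
m=(r.trace('crucible_mid','wrist') or [None])[0]
if m is not None: print('cruc',m['confidence'],sil(f,m['mask'],(.005,.051),.0215,[.492,-.344]))
for n,z in dict(jar_blue_mid=.0525,crucible_mid=.028,pad_orange=.005,pad_blue=.005,store=0).items():
    for d in r.pinpoint(n,'wrist')[:1]: print(n,np.round(d['pixel'],1),round(d['confidence'],2),np.round(back(f,d['pixel'],z),4))
mo=color(f,(5,150,100),(22,255,255));print('padO',mo.sum(),sil(f,mo,(.0055,),.038,[.432,-.291]))
E
```

```text
15.05 [ 0.43311668 -0.35982894  0.2464875 ]
0.9 [261.7, 147.2, 52.3, 57.8] (array([ 0.44014107, -0.39977039]), np.float64(0.05916857944401943)) (array([ 0.43577253, -0.39770613]), np.float64(0.07359122319583955))
cruc 0.87 (array([ 0.4952439 , -0.34372509]), np.float64(0.05360934182590238))
jar_blue_mid [288.6 174.3] 0.97 [ 0.435  -0.3988  0.0525]
crucible_mid [331.  212.3] 0.79 [ 0.4932 -0.3462  0.028 ]
pad_orange [370.9 164.3] 0.66 [ 0.4323 -0.2915  0.005 ]
store [333.4 184.1] 0.82 [ 0.4613 -0.342   0.    ]
padO 2748 (array([ 0.432, -0.291]), np.float64(1.0))
```

>>> step_arm(
  deltas=[
    {"delta_pos": [-0.012,-0.25,0],"rotation": [0,0,0],"claw": 1},
    {"delta_pos": [-0.012,-0.25,0],"rotation": [0,0,0],"claw": 1},
    {"delta_pos": [-0.012,-0.25,0],"rotation": [0,0,0],"claw": 1},
    {"delta_pos": [-0.012,-0.25,0.2],"rotation": [0,0,0],"claw": 1},
    {"delta_pos": [-0.012,-0.25,0.4],"rotation": [0,0,0],"claw": 1},
    {"delta_pos": [-0.012,-0.25,0.55],"rotation": [0,0,0],"claw": 1},
    {"delta_pos": [-0.012,-0.25,0.55],"rotation": [0,0,0],"claw": 1},
  ],
)

```text
t: 16.03
tool_pos: [0.4328, -0.3929, 0.1609]
tcp_rot: [-0.0, 1.0, 0.003, -0.003]
wrist_force: [-1.4, 1.1, 0.3]
grip_width: 0.0853
finger_force: 0.0
```

>>> step_arm(
  deltas=[
    {"delta_pos": [0,0,0.15],"rotation": [0,0,0],"claw": 1},
    {"delta_pos": [0,0,0.3],"rotation": [0,0,0],"claw": 1},
    {"delta_pos": [0,0,0.45],"rotation": [0,0,0],"claw": 1},
    {"delta_pos": [0,0,0.6],"rotation": [0,0,0],"claw": 1},
    {"delta_pos": [0,0,0.64],"rotation": [0,0,0],"claw": 1},
    {"delta_pos": [0,0,0.64],"rotation": [0,0,0],"claw": 1},
    {"delta_pos": [0,0,0.64],"rotation": [0,0,0],"claw": 1},
  ],
)

```text
t: 16.62
tool_pos: [0.4357, -0.3968, 0.0711]
tcp_rot: [-0.0, 1.0, -0.0, 0.001]
wrist_force: [-0.2, -0.5, 0.6]
grip_width: 0.0854
finger_force: 0.0
```

>>> step_arm(
  deltas=[
    {"delta_pos": [0,0,0],"rotation": [0,0,0],"claw": 0.2},
    {"delta_pos": [0,0,0],"rotation": [0,0,0],"claw": 0.2},
    {"delta_pos": [0,0,0],"rotation": [0,0,0],"claw": -1},
    {"delta_pos": [0,0,0],"rotation": [0,0,0],"claw": -1},
    {"delta_pos": [0,0,0],"rotation": [0,0,0],"claw": -1},
    {"delta_pos": [0,0,0],"rotation": [0,0,0],"claw": -1},
    {"delta_pos": [0,0,0],"rotation": [0,0,0],"claw": -1},
    {"delta_pos": [0,0,0],"rotation": [0,0,0],"claw": -1},
  ],
)

```text
t: 17.28
tool_pos: [0.4361, -0.3977, 0.0716]
tcp_rot: [0.0, 1.0, -0.001, 0.001]
wrist_force: [0.6, 0.1, 5.0]
grip_width: 0.0506
finger_force: 62.0
```

>>> step_arm(
  deltas=[
    {"delta_pos": [0,0,-0.07],"rotation": [0,0,0],"claw": -1},
    {"delta_pos": [0,0,-0.2],"rotation": [0,0,0],"claw": -1},
    {"delta_pos": [0,0,-0.4],"rotation": [0,0,0],"claw": -1},
    {"delta_pos": [0,0,-0.6],"rotation": [0,0,0],"claw": -1},
    {"delta_pos": [0,0,-0.8],"rotation": [0,0,0],"claw": -1},
    {"delta_pos": [0,0,-1],"rotation": [0,0,0],"claw": -1},
  ],
)

```text
t: 17.78
tool_pos: [0.4346, -0.3959, 0.2215]
tcp_rot: [0.0, 1.0, 0.0, -0.0]
wrist_force: [-0.3, -0.4, -2.1]
grip_width: 0.0505
finger_force: 62.9
```

>>> step_arm(
  deltas=[
    {"delta_pos": [0,0.1,-0.13],"rotation": [0,0,0],"claw": -1},
    {"delta_pos": [0,0.3,-0.18],"rotation": [0,0,0],"claw": -1},
    {"delta_pos": [0,0.5,-0.18],"rotation": [0,0,0],"claw": -1},
    {"delta_pos": [0,0.7,-0.18],"rotation": [0,0,0],"claw": -1},
    {"delta_pos": [0,0.9,-0.18],"rotation": [0,0,0],"claw": -1},
    {"delta_pos": [0,1,-0.18],"rotation": [0,0,0],"claw": -1},
  ],
)

```text
t: 18.28
tool_pos: [0.4343, -0.2432, 0.2473]
tcp_rot: [-0.001, 1.0, 0.001, -0.0]
wrist_force: [-0.1, 1.1, -2.1]
grip_width: 0.0503
finger_force: 63.4
```

>>> step_arm(
  deltas=[
    {"delta_pos": [0,0.2,0],"rotation": [0,0,0],"claw": -1},
    {"delta_pos": [0,0.4,0],"rotation": [0,0,0],"claw": -1},
    {"delta_pos": [0,0.6,0],"rotation": [0,0,0],"claw": -1},
    {"delta_pos": [0,0.8,0],"rotation": [0,0,0],"claw": -1},
    {"delta_pos": [0,1,0],"rotation": [0,0,0],"claw": -1},
  ],
)

```text
t: 18.7
tool_pos: [0.4348, -0.0954, 0.247]
tcp_rot: [0.0, 1.0, -0.0, 0.0]
wrist_force: [0.4, 0.4, -2.0]
grip_width: 0.0502
finger_force: 63.3
```

>>> step_arm(
  deltas=[
    {"delta_pos": [0,0.2,0],"rotation": [0,0,0],"claw": -1},
    {"delta_pos": [0,0.4,0],"rotation": [0,0,0],"claw": -1},
    {"delta_pos": [0,0.6,0],"rotation": [0,0,0],"claw": -1},
    {"delta_pos": [0,0.8,0],"rotation": [0,0,0],"claw": -1},
    {"delta_pos": [0,1,0],"rotation": [0,0,0],"claw": -1},
  ],
)

```text
t: 19.12
tool_pos: [0.4349, 0.0546, 0.2472]
tcp_rot: [0.0, 1.0, -0.0, 0.0]
wrist_force: [1.0, -0.8, -1.2]
grip_width: 0.0503
finger_force: 63.3
```

>>> step_arm(
  deltas=[
    {"delta_pos": [-0.07,0.2,0],"rotation": [0,0,0],"claw": -1},
    {"delta_pos": [-0.14,0.4,0],"rotation": [0,0,0],"claw": -1},
    {"delta_pos": [-0.21,0.6,0],"rotation": [0,0,0],"claw": -1},
    {"delta_pos": [-0.28,0.8,0],"rotation": [0,0,0],"claw": -1},
    {"delta_pos": [-0.34,1,0],"rotation": [0,0,0],"claw": -1},
  ],
)

```text
t: 19.53
tool_pos: [0.4867, 0.2049, 0.247]
tcp_rot: [0.0, 1.0, -0.0, 0.0]
wrist_force: [1.5, -0.5, -0.7]
grip_width: 0.0503
finger_force: 63.3
```

>>> step_arm(
  deltas=[
    {"delta_pos": [0,0.2,0],"rotation": [0,0,0],"claw": -1},
    {"delta_pos": [0,0.4,0],"rotation": [0,0,0],"claw": -1},
    {"delta_pos": [0,0.55,0],"rotation": [0,0,0],"claw": -1},
    {"delta_pos": [0,0.6,0],"rotation": [0,0,0],"claw": -1},
    {"delta_pos": [0,0.6,0],"rotation": [0,0,0],"claw": -1},
    {"delta_pos": [0,0.6,0],"rotation": [0,0,0],"claw": -1},
  ],
)

```text
t: 20.03
tool_pos: [0.4861, 0.2929, 0.2466]
tcp_rot: [-0.0, 1.0, -0.001, -0.0]
wrist_force: [0.4, 0.3, -2.8]
grip_width: 0.0499
finger_force: 63.4
```

>>> step_arm(
  deltas=[
    {"delta_pos": [0,0,0.15],"rotation": [0,0,0],"claw": -1},
    {"delta_pos": [0,0,0.35],"rotation": [0,0,0],"claw": -1},
    {"delta_pos": [0,0,0.55],"rotation": [0,0,0],"claw": -1},
    {"delta_pos": [0,0,0.75],"rotation": [0,0,0],"claw": -1},
    {"delta_pos": [0,0,0.9],"rotation": [0,0,0],"claw": -1},
    {"delta_pos": [0,0,1],"rotation": [0,0,0],"claw": -1},
    {"delta_pos": [0,0,1],"rotation": [0,0,0],"claw": -1},
  ],
)

```text
t: 20.62
tool_pos: [0.4834, 0.2903, 0.0931]
tcp_rot: [0.001, 1.0, -0.002, -0.003]
wrist_force: [-0.8, -0.1, -2.3]
grip_width: 0.0501
finger_force: 63.4
```

>>> step_arm(
  deltas=[
    {"delta_pos": [0,0,0.06],"rotation": [0,0,0],"claw": -1},
    {"delta_pos": [0,0,0.1],"rotation": [0,0,0],"claw": -1},
    {"delta_pos": [0,0,0.13],"rotation": [0,0,0],"claw": -1},
    {"delta_pos": [0,0,0.15],"rotation": [0,0,0],"claw": -1},
    {"delta_pos": [0,0,0.165],"rotation": [0,0,0],"claw": -1},
    {"delta_pos": [0,0,0.165],"rotation": [0,0,0],"claw": -1},
    {"delta_pos": [0,0,0.165],"rotation": [0,0,0],"claw": -1},
  ],
)

```text
t: 21.2
tool_pos: [0.4863, 0.2937, 0.0721]
tcp_rot: [-0.0, 1.0, 0.0, 0.0]
wrist_force: [0.7, -0.4, -2.1]
grip_width: 0.0502
finger_force: 63.4
```

>>> step_arm(
  deltas=[
    {"delta_pos": [0,0,0.004],"rotation": [0,0,0],"claw": -1},
    {"delta_pos": [0,0,0.008],"rotation": [0,0,0],"claw": -1},
    {"delta_pos": [0,0,0.012],"rotation": [0,0,0],"claw": -1},
    {"delta_pos": [0,0,0.012],"rotation": [0,0,0],"claw": -1},
    {"delta_pos": [0,0,0.012],"rotation": [0,0,0],"claw": -1},
  ],
)

```text
t: 21.62
tool_pos: [0.4867, 0.2938, 0.0716]
tcp_rot: [-0.0, 1.0, 0.0, 0.001]
wrist_force: [-2.7, -1.5, 6.2]
grip_width: 0.0505
finger_force: 64.3
```

Contact again, at 6 N. I release, rise, and head back, looking at the heater disc on the way.

>>> step_arm(
  deltas=[
    {"delta_pos": [0,0,0],"rotation": [0,0,0],"claw": 0.3},
    {"delta_pos": [0,0,0],"rotation": [0,0,0],"claw": 0.6},
    {"delta_pos": [0,0,0],"rotation": [0,0,0],"claw": 0.8},
    {"delta_pos": [0,0,0],"rotation": [0,0,0],"claw": 0.8},
    {"delta_pos": [0,0,0],"rotation": [0,0,0],"claw": 0.8},
    {"delta_pos": [0,0,-0.15],"rotation": [0,0,0],"claw": 0.8},
    {"delta_pos": [0,0,-0.35],"rotation": [0,0,0],"claw": 0.8},
    {"delta_pos": [0,0,-0.5],"rotation": [0,0,0],"claw": 0.8},
  ],
)

```text
t: 22.28
tool_pos: [0.4859, 0.2935, 0.1462]
tcp_rot: [0.0, 1.0, -0.0, -0.0]
wrist_force: [1.9, 0.4, 0.9]
grip_width: 0.0767
finger_force: 0.0
```

>>> step_arm(
  deltas=[
    {"delta_pos": [0,0,-0.2],"rotation": [0,0,0],"claw": 1},
    {"delta_pos": [0,0,-0.4],"rotation": [0,0,0],"claw": 1},
    {"delta_pos": [0,0,-0.6],"rotation": [0,0,0],"claw": 1},
    {"delta_pos": [0,0,-0.7],"rotation": [0,0,0],"claw": 1},
    {"delta_pos": [0,0,-0.7],"rotation": [0,0,0],"claw": 1},
  ],
)

```text
t: 22.7
tool_pos: [0.4883, 0.2946, 0.2545]
tcp_rot: [-0.0, 1.0, 0.002, 0.004]
wrist_force: [-0.8, 0.3, 0.7]
grip_width: 0.0853
finger_force: 0.0
```

>>> step_arm(
  deltas=[
    {"delta_pos": [0,-1,0],"rotation": [0,0,0],"claw": 1},
    {"delta_pos": [0,-1,0],"rotation": [0,0,0],"claw": 1},
    {"delta_pos": [0,-1,0],"rotation": [0,0,0],"claw": 1},
    {"delta_pos": [0,-1,0],"rotation": [0,0,0],"claw": 1},
  ],
)

```text
t: 23.03
tool_pos: [0.4851, 0.1404, 0.2487]
tcp_rot: [0.001, 1.0, -0.001, -0.001]
wrist_force: [0.4, -0.2, 0.3]
grip_width: 0.0853
finger_force: 0.0
```

>>> step_arm(
  deltas=[
    {"delta_pos": [0,-1,0],"rotation": [0,0,0],"claw": 1},
    {"delta_pos": [0,-1,0],"rotation": [0,0,0],"claw": 1},
    {"delta_pos": [0,-1,0],"rotation": [0,0,0],"claw": 1},
    {"delta_pos": [0,-1,0],"rotation": [0,0,0],"claw": 1},
    {"delta_pos": [0,-1,0],"rotation": [0,0,0],"claw": 1},
    {"delta_pos": [0,-1,0],"rotation": [0,0,0],"claw": 1},
  ],
)

```text
t: 23.53
tool_pos: [0.4855, -0.0075, 0.2489]
tcp_rot: [0.002, 1.0, 0.0, -0.001]
wrist_force: [0.3, 1.3, -0.9]
grip_width: 0.0851
finger_force: 0.0
```

```bash
python3 - <<'E'
from h import *
s=r.state();print(s['t'],s['tool_pos'])
f=grab('wrist','w5.png')
for d in r.pinpoint('heater_spot','wrist')[:2]: print(np.round(d['pixel'],1),round(d['confidence'],2),np.round(back(f,d['pixel'],.105),4))
m=(f['image'].max(2)<70).astype(np.uint8)
u=proj(f,[.57,-.013,.105]);print(u)
n,l,st,c=cv2.connectedComponentsWithStats(m)
k=l[int(u[1]),int(u[0])];print(k,st[k],c[k],back(f,c[k],.105),sil(f,l==k,(.105,),.03,[.57,-.013]))
E
```

```text
23.5333 [ 0.48546507 -0.00748167  0.24887025]
[316.2 255.5] 0.85 [ 0.5695 -0.0133  0.105 ]
[ 60. 174.] 0.4 [ 0.4747 -0.2761  0.105 ]
[316.47655404 255.90094313]
0 [     0      0    640    400 191586] [310.1941478  161.83073398] [ 0.46299672 -0.01855882  0.105     ] (array([0.35090625, 0.10854688]), np.float64(0.9794958269393379))
```

View pics/w5.png

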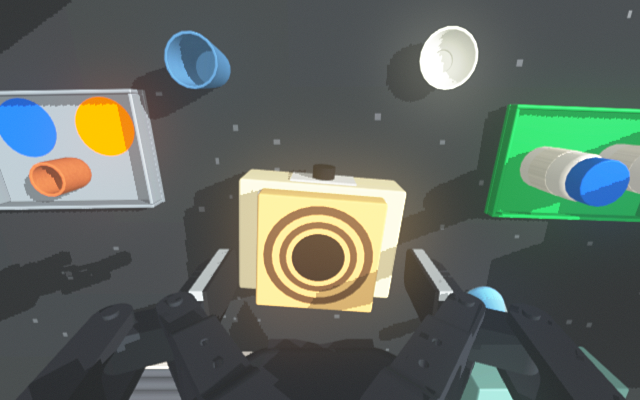

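The disc's centre is at (318,257), which puts it at (0.570, -0.013). Both jars look upright on the green tray and the crucible is alone in the grey one. I go to it.

>>> step_arm(
  deltas=[
    {"delta_pos": [0,-1,0],"rotation": [0,0,0],"claw": 1},
    {"delta_pos": [0,-1,0],"rotation": [0,0,0],"claw": 1},
    {"delta_pos": [0,-1,0],"rotation": [0,0,0],"claw": 1},
    {"delta_pos": [0,-1,0],"rotation": [0,0,0],"claw": 1},
  ],
)

```text
t: 23.97
tool_pos: [0.4865, -0.158, 0.2497]
tcp_rot: [-0.001, 1.0, -0.0, 0.0]
wrist_force: [0.2, 0.1, -0.0]
grip_width: 0.0853
finger_force: 0.0
```

>>> step_arm(
  deltas=[
    {"delta_pos": [-0.05,-1,0],"rotation": [0,0,0],"claw": 1},
    {"delta_pos": [-0.05,-1,0],"rotation": [0,0,0],"claw": 1},
    {"delta_pos": [-0.05,-1,0],"rotation": [0,0,0],"claw": 1},
    {"delta_pos": [-0.05,-1,0],"rotation": [0,0,0],"claw": 1},
    {"delta_pos": [-0.05,-1,0.2],"rotation": [0,0,0],"claw": 1},
    {"delta_pos": [-0.05,-1,0.4],"rotation": [0,0,0],"claw": 1},
    {"delta_pos": [-0.05,-1,0.4],"rotation": [0,0,0],"claw": 1},
    {"delta_pos": [-0.05,-1,0.4],"rotation": [0,0,0],"claw": 1},
  ],
)

```text
t: 24.63
tool_pos: [0.4926, -0.3039, 0.1882]
tcp_rot: [-0.001, 1.0, 0.002, -0.002]
wrist_force: [-0.3, 0.0, 0.4]
grip_width: 0.0856
finger_force: 0.0
```

```bash
python3 - <<'E'
from h import *
s=r.state();print(s['t'],s['tool_pos'])
f=grab('wrist','w6.png')
m=(r.trace('crucible_mid','wrist') or [None])[0]
if m is not None: print('cruc',m['confidence'],m['rect'],sil(f,m['mask'],(.005,.051),.0215,[.492,-.344]))
for n,z in dict(crucible_mid=.028,pad_orange=.005,pad_blue=.005,store=0).items():
    for d in r.pinpoint(n,'wrist')[:1]: print(n,np.round(d['pixel'],1),round(d['confidence'],2),np.round(back(f,d['pixel'],z),4))
for n,lo,hi,x0 in(('O',(5,170,150),(25,255,255),[.432,-.291]),('B',(105,150,100),(125,255,255),[.434,-.397])):
    m=color(f,lo,hi);print(n,m.sum(),sil(f,m,(.0055,),.038,x0))
E
```

```text
24.6333 [ 0.49263865 -0.30392851  0.18816156]
cruc 0.96 [260.3, 157.9, 41.8, 48.7] (array([ 0.49418651, -0.34450467]), np.float64(0.05551185526463642))
crucible_mid [285.2 181.5] 0.93 [ 0.4946 -0.3428  0.028 ]
pad_orange [330.6 123.2] 0.72 [ 0.4337 -0.2929  0.005 ]
pad_blue [236.1 124.3] 0.82 [ 0.435  -0.3978  0.005 ]
O 3695 (array([ 0.43382333, -0.29207133]), np.float64(0.03287030219735265))
B 3704 (array([ 0.43519875, -0.3965763 ]), np.float64(0.030712088487466427))
```

View pics/w6.png

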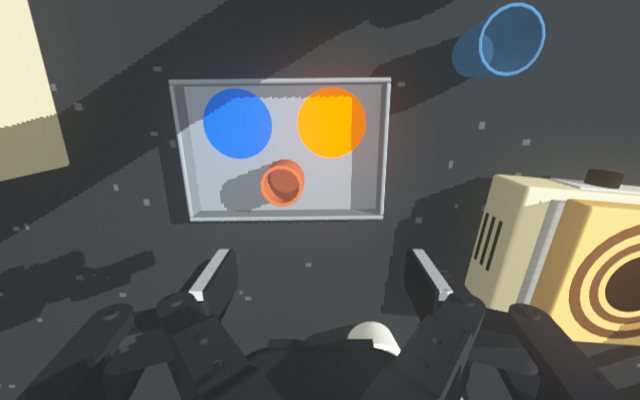

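The crucible is at (283,184), which puts it at (0.494, -0.344). The pads are at (0.434, -0.292) for orange and (0.435, -0.397) for blue.

>>> step_arm(
  deltas=[
    {"delta_pos": [-0.007,-0.253,0],"rotation": [0,0,0],"claw": 1},
    {"delta_pos": [-0.007,-0.253,0],"rotation": [0,0,0],"claw": 1},
    {"delta_pos": [-0.007,-0.253,0.15],"rotation": [0,0,0],"claw": 1},
    {"delta_pos": [-0.007,-0.253,0.35],"rotation": [0,0,0],"claw": 1},
    {"delta_pos": [-0.007,-0.253,0.55],"rotation": [0,0,0],"claw": 1},
    {"delta_pos": [-0.007,-0.253,0.7],"rotation": [0,0,0],"claw": 1},
    {"delta_pos": [-0.007,-0.253,0.7],"rotation": [0,0,0],"claw": 1},
    {"delta_pos": [-0.007,-0.253,0.7],"rotation": [0,0,0],"claw": 1},
  ],
)

```text
t: 25.6
tool_pos: [0.494, -0.3439, 0.0848]
tcp_rot: [0.0, 1.0, 0.001, -0.001]
wrist_force: [0.1, 0.0, 0.4]
grip_width: 0.085
finger_force: 0.0
```

>>> step_arm(
  deltas=[
    {"delta_pos": [0,0,0.1],"rotation": [0,0,0],"claw": 1},
    {"delta_pos": [0,0,0.2],"rotation": [0,0,0],"claw": 1},
    {"delta_pos": [0,0,0.28],"rotation": [0,0,0],"claw": 1},
    {"delta_pos": [0,0,0.28],"rotation": [0,0,0],"claw": 1},
    {"delta_pos": [0,0,0.28],"rotation": [0,0,0],"claw": 1},
    {"delta_pos": [0,0,0.28],"rotation": [0,0,0],"claw": 1},
  ],
)

```text
t: 26.1
tool_pos: [0.496, -0.3456, 0.0454]
tcp_rot: [0.0, 1.0, -0.001, 0.001]
wrist_force: [0.0, -0.6, 0.6]
grip_width: 0.0858
finger_force: 0.0
```

>>> step_arm(
  deltas=[
    {"delta_pos": [0.01,0.005,0.045],"rotation": [0,0,0],"claw": 0.2},
    {"delta_pos": [0.01,0.005,0.045],"rotation": [0,0,0],"claw": 0.2},
    {"delta_pos": [0.01,0.005,0.045],"rotation": [0,0,0],"claw": 0.2},
    {"delta_pos": [0.01,0.005,0.045],"rotation": [0,0,0],"claw": -1},
    {"delta_pos": [0.01,0.005,0.045],"rotation": [0,0,0],"claw": -1},
    {"delta_pos": [0.01,0.005,0.045],"rotation": [0,0,0],"claw": -1},
    {"delta_pos": [0.01,0.005,0.045],"rotation": [0,0,0],"claw": -1},
    {"delta_pos": [0.01,0.005,0.045],"rotation": [0,0,0],"claw": -1},
  ],
)

```text
t: 26.77
tool_pos: [0.4932, -0.3437, 0.0371]
tcp_rot: [-0.0, 1.0, -0.0, 0.0]
wrist_force: [-1.7, 2.2, 5.1]
grip_width: 0.041
finger_force: 60.1
```

>>> step_arm(
  deltas=[
    {"delta_pos": [0,0,0],"rotation": [0,0,0],"claw": -1},
    {"delta_pos": [0,0,0],"rotation": [0,0,0],"claw": -1},
    {"delta_pos": [0,0,0],"rotation": [0,0,0],"claw": -1},
  ],
)

```text
t: 27.02
tool_pos: [0.4932, -0.3437, 0.0371]
tcp_rot: [-0.0, 1.0, -0.0, 0.0]
wrist_force: [-0.5, 0.9, 5.3]
grip_width: 0.0408
finger_force: 60.1
```

>>> step_arm(
  deltas=[
    {"delta_pos": [0,0,-0.07],"rotation": [0,0,0],"claw": -1},
    {"delta_pos": [0,0,-0.2],"rotation": [0,0,0],"claw": -1},
    {"delta_pos": [0,0,-0.4],"rotation": [0,0,0],"claw": -1},
    {"delta_pos": [0,0,-0.6],"rotation": [0,0,0],"claw": -1},
    {"delta_pos": [0,0,-0.8],"rotation": [0,0,0],"claw": -1},
    {"delta_pos": [0,0,-1],"rotation": [0,0,0],"claw": -1},
  ],
)

```text
t: 27.52
tool_pos: [0.4929, -0.3435, 0.1881]
tcp_rot: [0.0, 1.0, 0.0, 0.0]
wrist_force: [1.3, -0.2, -0.4]
grip_width: 0.0409
finger_force: 60.9
```

>>> step_arm(
  deltas=[
    {"delta_pos": [0,0.1,-0.15],"rotation": [0,0,0],"claw": -1},
    {"delta_pos": [0,0.3,-0.3],"rotation": [0,0,0],"claw": -1},
    {"delta_pos": [0,0.5,-0.33],"rotation": [0,0,0],"claw": -1},
    {"delta_pos": [0,0.7,-0.33],"rotation": [0,0,0],"claw": -1},
    {"delta_pos": [0,0.9,-0.33],"rotation": [0,0,0],"claw": -1},
    {"delta_pos": [0,1,-0.33],"rotation": [0,0,0],"claw": -1},
  ],
)

```text
t: 28.02
tool_pos: [0.4927, -0.1907, 0.2366]
tcp_rot: [-0.001, 1.0, 0.001, 0.0]
wrist_force: [-0.6, 0.0, -1.0]
grip_width: 0.0411
finger_force: 61.0
```

>>> step_arm(
  deltas=[
    {"delta_pos": [-0.1,0.2,0],"rotation": [0,0,0],"claw": -1},
    {"delta_pos": [-0.2,0.4,0],"rotation": [0,0,0],"claw": -1},
    {"delta_pos": [-0.3,0.6,0],"rotation": [0,0,0],"claw": -1},
    {"delta_pos": [-0.4,0.8,0],"rotation": [0,0,0],"claw": -1},
    {"delta_pos": [-0.51,1,0],"rotation": [0,0,0],"claw": -1},
  ],
)

```text
t: 28.43
tool_pos: [0.57, -0.0426, 0.2361]
tcp_rot: [0.0, 1.0, -0.0, 0.0]
wrist_force: [0.3, -0.6, -1.3]
grip_width: 0.041
finger_force: 61.0
```

>>> step_arm(
  deltas=[
    {"delta_pos": [0,0.1,0],"rotation": [0,0,0],"claw": -1},
    {"delta_pos": [0,0.2,0],"rotation": [0,0,0],"claw": -1},
    {"delta_pos": [0,0.2,0],"rotation": [0,0,0],"claw": -1},
    {"delta_pos": [0,0.2,0],"rotation": [0,0,0],"claw": -1},
    {"delta_pos": [0,0.2,0],"rotation": [0,0,0],"claw": -1},
  ],
)

```text
t: 28.85
tool_pos: [0.5696, -0.0145, 0.2359]
tcp_rot: [0.0, 1.0, -0.0, -0.0]
wrist_force: [-0.2, 0.7, -0.8]
grip_width: 0.0408
finger_force: 61.0
```

```bash
python3 - <<'E'
from h import *
s=r.state();print(s['t'],s['tool_pos'],s['tcp_rot'],s['grip_width'])
f=grab('wrist','w7.png')
print('disc',proj(f,[.57,-.0128,.105]))
for n,z in dict(crucible_mid=s['tool_pos'][2]-.0091,heater_spot=.105).items():
    for d in r.pinpoint(n,'wrist')[:1]: print(n,np.round(d['pixel'],1),round(d['confidence'],2),np.round(back(f,d['pixel'],z),4))
E
```

```text
28.85 [ 0.56961417 -0.01449638  0.23586557] [ 2.76064561e-04  9.99999909e-01 -3.24847366e-04 -2.27659363e-05] 0.04081975590811772
disc [323.10607955 186.62805136]
crucible_mid [319.5 239.5] 0.9 [ 0.569  -0.0159  0.2268]
heater_spot [322.9 190.8] 0.81 [ 0.5743 -0.013   0.105 ]
```

View pics/w7.png

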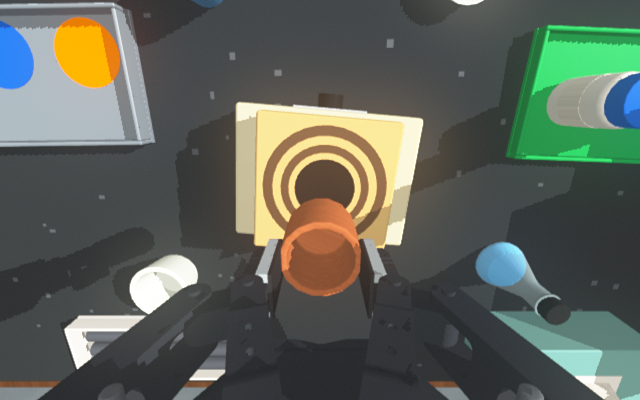

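The crucible is upright over the heater. The disc is centred at about (325,188), so I shift 2 mm and lower.

>>> step_arm(
  deltas=[
    {"delta_pos": [-0.007,0.015,0.12],"rotation": [0,0,0],"claw": -1},
    {"delta_pos": [-0.007,0.015,0.27],"rotation": [0,0,0],"claw": -1},
    {"delta_pos": [-0.007,0.015,0.42],"rotation": [0,0,0],"claw": -1},
    {"delta_pos": [-0.007,0.015,0.53],"rotation": [0,0,0],"claw": -1},
    {"delta_pos": [-0.007,0.015,0.59],"rotation": [0,0,0],"claw": -1},
    {"delta_pos": [-0.007,0.015,0.63],"rotation": [0,0,0],"claw": -1},
    {"delta_pos": [-0.007,0.015,0.63],"rotation": [0,0,0],"claw": -1},
    {"delta_pos": [-0.007,0.015,0.63],"rotation": [0,0,0],"claw": -1},
  ],
)

```text
t: 29.67
tool_pos: [0.5711, -0.0118, 0.142]
tcp_rot: [0.0, 1.0, -0.0, 0.0]
wrist_force: [0.3, -0.8, -1.1]
grip_width: 0.0411
finger_force: 61.0
```

>>> step_arm(
  deltas=[
    {"delta_pos": [0,0,0.006],"rotation": [0,0,0],"claw": -1},
    {"delta_pos": [0,0,0.012],"rotation": [0,0,0],"claw": -1},
    {"delta_pos": [0,0,0.018],"rotation": [0,0,0],"claw": -1},
    {"delta_pos": [0,0,0.018],"rotation": [0,0,0],"claw": -1},
    {"delta_pos": [0,0,0.018],"rotation": [0,0,0],"claw": -1},
  ],
)

```text
t: 30.08
tool_pos: [0.5708, -0.0114, 0.1389]
tcp_rot: [-0.0, 1.0, 0.0, 0.0]
wrist_force: [0.5, -0.6, -1.2]
grip_width: 0.0407
finger_force: 61.0
```

>>> step_arm(
  deltas=[
    {"delta_pos": [0,0,0.005],"rotation": [0,0,0],"claw": -1},
    {"delta_pos": [0,0,0.01],"rotation": [0,0,0],"claw": -1},
    {"delta_pos": [0,0,0.013],"rotation": [0,0,0],"claw": -1},
    {"delta_pos": [0,0,0.013],"rotation": [0,0,0],"claw": -1},
    {"delta_pos": [0,0,0.013],"rotation": [0,0,0],"claw": -1},
  ],
)

```text
t: 30.5
tool_pos: [0.5708, -0.0114, 0.1371]
tcp_rot: [0.0, 1.0, 0.0, 0.0]
wrist_force: [-1.4, 0.8, 4.1]
grip_width: 0.0412
finger_force: 61.5
```

Contact at 4 N. I release, rise and check.

>>> step_arm(
  deltas=[
    {"delta_pos": [0,0,0],"rotation": [0,0,0],"claw": 0.1},
    {"delta_pos": [0,0,0],"rotation": [0,0,0],"claw": 0.4},
    {"delta_pos": [0,0,0],"rotation": [0,0,0],"claw": 0.7},
    {"delta_pos": [0,0,0],"rotation": [0,0,0],"claw": 0.8},
    {"delta_pos": [0,0,0],"rotation": [0,0,0],"claw": 0.8},
    {"delta_pos": [0,0,-0.15],"rotation": [0,0,0],"claw": 0.8},
    {"delta_pos": [0,0,-0.35],"rotation": [0,0,0],"claw": 0.8},
    {"delta_pos": [0,0,-0.5],"rotation": [0,0,0],"claw": 0.8},
  ],
)

```text
t: 31.17
tool_pos: [0.5705, -0.0114, 0.2129]
tcp_rot: [0.0, 1.0, 0.0, -0.0]
wrist_force: [0.3, -0.2, -0.3]
grip_width: 0.0766
finger_force: 0.0
```

>>> step_arm(
  deltas=[
    {"delta_pos": [0.28,0,-0.25],"rotation": [0,0,0],"claw": 1},
    {"delta_pos": [0.56,0,-0.25],"rotation": [0,0,0],"claw": 1},
    {"delta_pos": [0.56,0,-0.25],"rotation": [0,0,0],"claw": 1},
    {"delta_pos": [0.56,0,-0.25],"rotation": [0,0,0],"claw": 1},
    {"delta_pos": [0.56,0,-0.25],"rotation": [0,0,0],"claw": 1},
    {"delta_pos": [0.56,0,-0.25],"rotation": [0,0,0],"claw": 1},
  ],
)

```text
t: 31.67
tool_pos: [0.4875, -0.0115, 0.2489]
tcp_rot: [0.0, 1.0, 0.0, 0.0]
wrist_force: [-0.3, -0.9, 0.5]
grip_width: 0.0853
finger_force: 0.0
```

```bash
python3 - <<'E'
from h import *
s=r.state();print(s['t'],s['tool_pos'],s['tcp_rot'])
f=grab('wrist','w8.png')
m=(r.trace('crucible_mid','wrist') or [None])[0]
if m is not None: print('cruc',m['confidence'],m['rect'],sil(f,m['mask'],(.105,.151),.0215,[.571,-.012]))
for n,z in dict(crucible_mid=.128,jar_blue_mid=.0525,heater_spot=.105).items():
    for d in r.pinpoint(n,'wrist')[:1]: print(n,np.round(d['pixel'],1),round(d['confidence'],2),np.round(back(f,d['pixel'],z),4))
E
```

```text
31.6667 [ 0.48753769 -0.01152588  0.24893506] [3.91480822e-05 9.99999921e-01 2.99534055e-05 3.94971744e-04]
cruc 0.87 [299.8, 239.0, 42.9, 59.5] (array([ 0.5717852 , -0.01248488]), np.float64(0.062329917202246565))
crucible_mid [321.4 263.8] 0.71 [ 0.5692 -0.0115  0.128 ]
jar_blue_mid [572.2 171.4] 0.82 [0.4871 0.2929 0.0525]
```

View pics/w8.png

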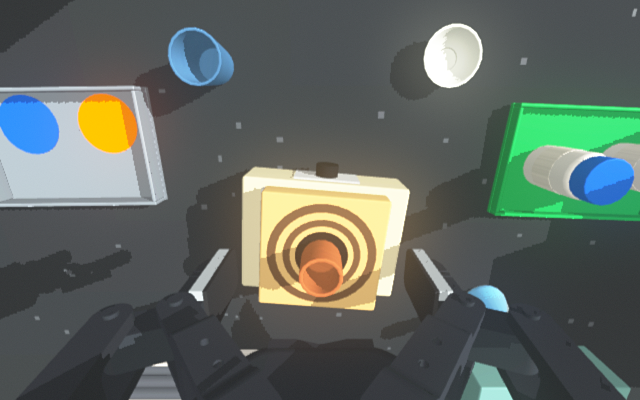

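The crucible stands upright, centred on the disc (base around (321,255)). I fetch the blue jar.

>>> step_arm(
  deltas=[
    {"delta_pos": [0,1,0],"rotation": [0,0,0],"claw": 1},
    {"delta_pos": [0,1,0],"rotation": [0,0,0],"claw": 1},
    {"delta_pos": [0,1,0],"rotation": [0,0,0],"claw": 1},
    {"delta_pos": [0,1,0],"rotation": [0,0,0],"claw": 1},
  ],
)

```text
t: 32.25
tool_pos: [0.4867, 0.1417, 0.2488]
tcp_rot: [-0.001, 1.0, 0.001, -0.0]
wrist_force: [-0.2, -0.6, -0.5]
grip_width: 0.0858
finger_force: 0.0
```

>>> step_arm(
  deltas=[
    {"delta_pos": [0,1,0],"rotation": [0,0,0],"claw": 1},
    {"delta_pos": [0,1,0],"rotation": [0,0,0],"claw": 1},
    {"delta_pos": [0,1,0],"rotation": [0,0,0],"claw": 1},
    {"delta_pos": [0,1,0],"rotation": [0,0,0],"claw": 1},
    {"delta_pos": [0,1,0],"rotation": [0,0,0],"claw": 1},
    {"delta_pos": [0,1,0],"rotation": [0,0,0],"claw": 1},
  ],
)

```text
t: 32.75
tool_pos: [0.4866, 0.2898, 0.2484]
tcp_rot: [-0.001, 1.0, -0.0, -0.0]
wrist_force: [0.9, 0.3, -0.3]
grip_width: 0.0853
finger_force: 0.0
```

```bash
python3 - <<'E'
from h import *
s=r.state();print(s['t'],s['tool_pos'],s['tcp_rot'])
f=grab('wrist','w9.png')
for n in('jar_blue_mid','jar_orange_mid'):
    for d in r.pinpoint(n,'wrist')[:1]: print(n,np.round(d['pixel'],1),round(d['confidence'],2),np.round(back(f,d['pixel'],.0525),4))
E
```

```text
32.75 [0.48658173 0.28979762 0.24835023] [-1.38922198e-03  9.99998894e-01 -3.74977599e-04 -3.76203664e-04]
jar_blue_mid [327.3 170.8] 0.68 [0.4848 0.2971 0.0525]
jar_orange_mid [405.2 171.5] 0.81 [0.4855 0.3914 0.0525]
```

>>> step_arm(
  deltas=[
    {"delta_pos": [0,0.02,0.15],"rotation": [0,0,0],"claw": 1},
    {"delta_pos": [0,0.02,0.35],"rotation": [0,0,0],"claw": 1},
    {"delta_pos": [0,0.02,0.5],"rotation": [0,0,0],"claw": 1},
    {"delta_pos": [0,0.02,0.6],"rotation": [0,0,0],"claw": 1},
    {"delta_pos": [0,0.02,0.6],"rotation": [0,0,0],"claw": 1},
    {"delta_pos": [0,0.02,0.6],"rotation": [0,0,0],"claw": 1},
  ],
)

```text
t: 33.4
tool_pos: [0.4862, 0.29, 0.1588]
tcp_rot: [0.001, 1.0, -0.0, -0.001]
wrist_force: [0.5, 0.5, 1.2]
grip_width: 0.0854
finger_force: 0.0
```

>>> step_arm(
  deltas=[
    {"delta_pos": [0,0,0.15],"rotation": [0,0,0],"claw": 1},
    {"delta_pos": [0,0,0.3],"rotation": [0,0,0],"claw": 1},
    {"delta_pos": [0,0,0.45],"rotation": [0,0,0],"claw": 1},
    {"delta_pos": [0,0,0.54],"rotation": [0,0,0],"claw": 1},
    {"delta_pos": [0,0,0.58],"rotation": [0,0,0],"claw": 1},
    {"delta_pos": [0,0,0.58],"rotation": [0,0,0],"claw": 1},
    {"delta_pos": [0,0,0.58],"rotation": [0,0,0],"claw": 1},
  ],
)

```text
t: 33.98
tool_pos: [0.4878, 0.2917, 0.0736]
tcp_rot: [0.0, 1.0, 0.0, 0.001]
wrist_force: [0.3, -0.0, -0.3]
grip_width: 0.0858
finger_force: 0.0
```

>>> step_arm(
  deltas=[
    {"delta_pos": [0,0,0],"rotation": [0,0,0],"claw": 0.2},
    {"delta_pos": [0,0,0],"rotation": [0,0,0],"claw": 0.2},
    {"delta_pos": [0,0,0],"rotation": [0,0,0],"claw": -1},
    {"delta_pos": [0,0,0],"rotation": [0,0,0],"claw": -1},
    {"delta_pos": [0,0,0],"rotation": [0,0,0],"claw": -1},
    {"delta_pos": [0,0,0],"rotation": [0,0,0],"claw": -1},
    {"delta_pos": [0,0,0],"rotation": [0,0,0],"claw": -1},
    {"delta_pos": [0,0,0],"rotation": [0,0,0],"claw": -1},
  ],
)

```text
t: 34.65
tool_pos: [0.4879, 0.2923, 0.0739]
tcp_rot: [-0.0, 1.0, 0.001, 0.001]
wrist_force: [-0.6, -0.2, 5.2]
grip_width: 0.05
finger_force: 61.8
```

>>> step_arm(
  deltas=[
    {"delta_pos": [0,0,-0.07],"rotation": [0,0,0],"claw": -1},
    {"delta_pos": [0,0,-0.2],"rotation": [0,0,0],"claw": -1},
    {"delta_pos": [0,0,-0.4],"rotation": [0,0,0],"claw": -1},
    {"delta_pos": [0,0,-0.6],"rotation": [0,0,0],"claw": -1},
    {"delta_pos": [0,0,-0.8],"rotation": [0,0,0],"claw": -1},
    {"delta_pos": [0,0,-1],"rotation": [0,0,0],"claw": -1},
  ],
)

```text
t: 35.15
tool_pos: [0.486, 0.2913, 0.224]
tcp_rot: [-0.0, 1.0, -0.0, -0.0]
wrist_force: [0.0, 0.2, -2.1]
grip_width: 0.0502
finger_force: 62.9
```

>>> step_arm(
  deltas=[
    {"delta_pos": [0.03,-0.1,-0.12],"rotation": [0,0,0],"claw": -1},
    {"delta_pos": [0.1,-0.3,-0.165],"rotation": [0,0,0],"claw": -1},
    {"delta_pos": [0.17,-0.5,-0.165],"rotation": [0,0,0],"claw": -1},
    {"delta_pos": [0.24,-0.7,-0.165],"rotation": [0,0,0],"claw": -1},
    {"delta_pos": [0.3,-0.9,-0.165],"rotation": [0,0,0],"claw": -1},
    {"delta_pos": [0.345,-1,-0.165],"rotation": [0,0,0],"claw": -1},
  ],
)

```text
t: 35.65
tool_pos: [0.4333, 0.1389, 0.2475]
tcp_rot: [0.001, 1.0, -0.001, -0.0]
wrist_force: [0.7, 0.7, -2.2]
grip_width: 0.0505
finger_force: 63.3
```

>>> step_arm(
  deltas=[
    {"delta_pos": [0,-0.2,0],"rotation": [0,0,0],"claw": -1},
    {"delta_pos": [0,-0.4,0],"rotation": [0,0,0],"claw": -1},
    {"delta_pos": [0,-0.6,0],"rotation": [0,0,0],"claw": -1},
    {"delta_pos": [0,-0.8,0],"rotation": [0,0,0],"claw": -1},
    {"delta_pos": [0,-1,0],"rotation": [0,0,0],"claw": -1},
  ],
)

```text
t: 36.07
tool_pos: [0.4342, -0.0097, 0.2475]
tcp_rot: [-0.0, 1.0, 0.0, 0.0]
wrist_force: [0.7, 0.1, -1.4]
grip_width: 0.0503
finger_force: 63.2
```

>>> step_arm(
  deltas=[
    {"delta_pos": [0,-0.2,0],"rotation": [0,0,0],"claw": -1},
    {"delta_pos": [0,-0.4,0],"rotation": [0,0,0],"claw": -1},
    {"delta_pos": [0,-0.6,0],"rotation": [0,0,0],"claw": -1},
    {"delta_pos": [0,-0.8,0],"rotation": [0,0,0],"claw": -1},
    {"delta_pos": [0,-1,0],"rotation": [0,0,0],"claw": -1},
  ],
)

```text
t: 36.48
tool_pos: [0.4343, -0.1597, 0.2475]
tcp_rot: [0.0, 1.0, 0.0, 0.0]
wrist_force: [0.6, -0.2, -2.4]
grip_width: 0.0499
finger_force: 63.2
```

>>> step_arm(
  deltas=[
    {"delta_pos": [0,-0.2,0],"rotation": [0,0,0],"claw": -1},
    {"delta_pos": [0,-0.4,0],"rotation": [0,0,0],"claw": -1},
    {"delta_pos": [0,-0.6,0],"rotation": [0,0,0],"claw": -1},
    {"delta_pos": [0,-0.8,0],"rotation": [0,0,0],"claw": -1},
    {"delta_pos": [0,-1,0],"rotation": [0,0,0],"claw": -1},
  ],
)

```text
t: 36.9
tool_pos: [0.4343, -0.3096, 0.2474]
tcp_rot: [0.0, 1.0, 0.0, -0.0]
wrist_force: [-0.4, -0.3, -1.7]
grip_width: 0.0501
finger_force: 63.2
```

>>> step_arm(
  deltas=[
    {"delta_pos": [0,-0.2,0],"rotation": [0,0,0],"claw": -1},
    {"delta_pos": [0,-0.4,0],"rotation": [0,0,0],"claw": -1},
    {"delta_pos": [0,-0.55,0],"rotation": [0,0,0],"claw": -1},
    {"delta_pos": [0,-0.59,0],"rotation": [0,0,0],"claw": -1},
    {"delta_pos": [0,-0.59,0],"rotation": [0,0,0],"claw": -1},
    {"delta_pos": [0,-0.59,0],"rotation": [0,0,0],"claw": -1},
  ],
)

```text
t: 37.4
tool_pos: [0.4346, -0.3962, 0.2469]
tcp_rot: [0.0, 1.0, 0.001, -0.0]
wrist_force: [-0.8, -0.2, -1.7]
grip_width: 0.0502
finger_force: 63.4
```

>>> step_arm(
  deltas=[
    {"delta_pos": [-0.01,0,0.15],"rotation": [0,0,0],"claw": -1},
    {"delta_pos": [-0.01,0,0.35],"rotation": [0,0,0],"claw": -1},
    {"delta_pos": [-0.01,0,0.55],"rotation": [0,0,0],"claw": -1},
    {"delta_pos": [-0.01,0,0.75],"rotation": [0,0,0],"claw": -1},
    {"delta_pos": [-0.01,0,0.9],"rotation": [0,0,0],"claw": -1},
    {"delta_pos": [-0.01,0,0.98],"rotation": [0,0,0],"claw": -1},
    {"delta_pos": [-0.01,0,0.98],"rotation": [0,0,0],"claw": -1},
  ],
)

```text
t: 37.98
tool_pos: [0.4346, -0.3928, 0.0967]
tcp_rot: [-0.001, 1.0, 0.003, -0.002]
wrist_force: [-0.2, 0.0, -3.0]
grip_width: 0.0502
finger_force: 63.4
```

>>> step_arm(
  deltas=[
    {"delta_pos": [0,0,0.06],"rotation": [0,0,0],"claw": -1},
    {"delta_pos": [0,0,0.1],"rotation": [0,0,0],"claw": -1},
    {"delta_pos": [0,0,0.13],"rotation": [0,0,0],"claw": -1},
    {"delta_pos": [0,0,0.155],"rotation": [0,0,0],"claw": -1},
    {"delta_pos": [0,0,0.165],"rotation": [0,0,0],"claw": -1},
    {"delta_pos": [0,0,0.165],"rotation": [0,0,0],"claw": -1},
    {"delta_pos": [0,0,0.165],"rotation": [0,0,0],"claw": -1},
  ],
)

```text
t: 38.57
tool_pos: [0.4365, -0.3972, 0.0754]
tcp_rot: [0.0, 1.0, -0.0, 0.0]
wrist_force: [-0.6, -0.0, -2.9]
grip_width: 0.05
finger_force: 63.4
```

>>> step_arm(
  deltas=[
    {"delta_pos": [0,0,0.006],"rotation": [0,0,0],"claw": -1},
    {"delta_pos": [0,0,0.012],"rotation": [0,0,0],"claw": -1},
    {"delta_pos": [0,0,0.018],"rotation": [0,0,0],"claw": -1},
    {"delta_pos": [0,0,0.018],"rotation": [0,0,0],"claw": -1},
    {"delta_pos": [0,0,0.018],"rotation": [0,0,0],"claw": -1},
  ],
)

```text
t: 38.98
tool_pos: [0.437, -0.3973, 0.0739]
tcp_rot: [-0.0, 1.0, -0.001, 0.001]
wrist_force: [-0.6, 1.9, 4.8]
grip_width: 0.0503
finger_force: 64.3
```

>>> step_arm(
  deltas=[
    {"delta_pos": [0,0,0],"rotation": [0,0,0],"claw": 0.3},
    {"delta_pos": [0,0,0],"rotation": [0,0,0],"claw": 0.6},
    {"delta_pos": [0,0,0],"rotation": [0,0,0],"claw": 0.8},
    {"delta_pos": [0,0,0],"rotation": [0,0,0],"claw": 0.8},
    {"delta_pos": [0,0,0],"rotation": [0,0,0],"claw": 0.8},
    {"delta_pos": [0,0,-0.15],"rotation": [0,0,0],"claw": 0.8},
    {"delta_pos": [0,0,-0.35],"rotation": [0,0,0],"claw": 0.8},
    {"delta_pos": [0,0,-0.5],"rotation": [0,0,0],"claw": 0.8},
  ],
)

```text
t: 39.65
tool_pos: [0.4363, -0.3968, 0.1486]
tcp_rot: [0.0, 1.0, 0.0, -0.0]
wrist_force: [0.1, -0.7, -0.2]
grip_width: 0.0771
finger_force: 0.0
```

>>> step_arm(
  deltas=[
    {"delta_pos": [0,0,-0.2],"rotation": [0,0,0],"claw": 1},
    {"delta_pos": [0,0,-0.4],"rotation": [0,0,0],"claw": 1},
    {"delta_pos": [0,0,-0.6],"rotation": [0,0,0],"claw": 1},
    {"delta_pos": [0,0,-0.7],"rotation": [0,0,0],"claw": 1},
    {"delta_pos": [0,0,-0.7],"rotation": [0,0,0],"claw": 1},
  ],
)

```text
t: 40.07
tool_pos: [0.438, -0.3987, 0.257]
tcp_rot: [0.0, 1.0, -0.003, 0.003]
wrist_force: [-0.3, 0.1, 0.8]
grip_width: 0.0852
finger_force: 0.0
```

```bash
python3 - <<'E'
from h import *
s=r.state();print(s['t'],s['tool_pos'],s['tcp_rot'])
f=grab('wrist','w10.png')
for n,z in dict(jar_blue_mid=.0525,pad_blue=.005,pad_orange=.005).items():
    for d in r.pinpoint(n,'wrist')[:1]: print(n,np.round(d['pixel'],1),round(d['confidence'],2),np.round(back(f,d['pixel'],z),4))
m=color(f,(5,170,150),(25,255,255));print(m.sum(),sil(f,m,(.0055,),.038,[.434,-.292]))
m=(r.trace('jar_blue_mid','wrist') or [None])[0]
if m is not None: print(m['confidence'],sil(f,m['mask'],(.005,.1),.0275,[.434,-.397]))
E
```

```text
40.0667 [ 0.43798274 -0.39872884  0.2569814 ] [ 2.27192697e-05  9.99992056e-01 -2.96339651e-03  2.66573014e-03]
jar_blue_mid [323.9 168.9] 0.8 [ 0.4369 -0.3965  0.0525]
pad_orange [397.5 164. ] 0.79 [ 0.4401 -0.2935  0.005 ]
2262 (array([ 0.43341212, -0.29169931]), np.float64(0.04069397283531406))
0.95 (array([ 0.43630124, -0.39678307]), np.float64(0.07245920562463926))
```

>>> step_arm(
  deltas=[
    {"delta_pos": [0,1,0],"rotation": [0,0,0],"claw": 1},
    {"delta_pos": [0,1,0],"rotation": [0,0,0],"claw": 1},
    {"delta_pos": [0,1,0],"rotation": [0,0,0],"claw": 1},
    {"delta_pos": [0,1,0],"rotation": [0,0,0],"claw": 1},
  ],
)

```text
t: 40.65
tool_pos: [0.4349, -0.2429, 0.2508]
tcp_rot: [-0.001, 1.0, 0.002, -0.001]
wrist_force: [0.2, -0.7, 0.7]
grip_width: 0.0853
finger_force: 0.0
```

>>> step_arm(
  deltas=[
    {"delta_pos": [0,1,0],"rotation": [0,0,0],"claw": 1},
    {"delta_pos": [0,1,0],"rotation": [0,0,0],"claw": 1},
    {"delta_pos": [0,1,0],"rotation": [0,0,0],"claw": 1},
    {"delta_pos": [0,1,0],"rotation": [0,0,0],"claw": 1},
  ],
)

```text
t: 40.98
tool_pos: [0.4346, -0.0932, 0.251]
tcp_rot: [-0.001, 1.0, 0.001, -0.001]
wrist_force: [0.2, 0.2, 0.2]
grip_width: 0.0855
finger_force: 0.0
```

>>> step_arm(
  deltas=[
    {"delta_pos": [0,1,0],"rotation": [0,0,0],"claw": 1},
    {"delta_pos": [0,1,0],"rotation": [0,0,0],"claw": 1},
    {"delta_pos": [0,1,0],"rotation": [0,0,0],"claw": 1},
    {"delta_pos": [0,1,0],"rotation": [0,0,0],"claw": 1},
  ],
)

```text
t: 41.32
tool_pos: [0.4347, 0.0564, 0.2511]
tcp_rot: [-0.001, 1.0, 0.001, -0.001]
wrist_force: [0.3, 0.0, 0.0]
grip_width: 0.0854
finger_force: 0.0
```

>>> step_arm(
  deltas=[
    {"delta_pos": [-0.32,1,0],"rotation": [0,0,0],"claw": 1},
    {"delta_pos": [-0.32,1,0],"rotation": [0,0,0],"claw": 1},
    {"delta_pos": [-0.32,1,0],"rotation": [0,0,0],"claw": 1},
    {"delta_pos": [-0.32,1,0],"rotation": [0,0,0],"claw": 1},
    {"delta_pos": [-0.32,1,0],"rotation": [0,0,0],"claw": 1},
  ],
)

```text
t: 41.73
tool_pos: [0.4848, 0.2079, 0.2503]
tcp_rot: [-0.003, 1.0, 0.001, -0.001]
wrist_force: [0.2, -0.2, -0.2]
grip_width: 0.0853
finger_force: 0.0
```

>>> step_arm(
  deltas=[
    {"delta_pos": [0,1,0],"rotation": [0,0,0],"claw": 1},
    {"delta_pos": [0,1,0],"rotation": [0,0,0],"claw": 1},
    {"delta_pos": [0,1,0],"rotation": [0,0,0],"claw": 1},
    {"delta_pos": [0,1,0],"rotation": [0,0,0],"claw": 1},
    {"delta_pos": [0,1,0],"rotation": [0,0,0],"claw": 1},
    {"delta_pos": [0,1,0],"rotation": [0,0,0],"claw": 1},
  ],
)

```text
t: 42.23
tool_pos: [0.4836, 0.3532, 0.2507]
tcp_rot: [-0.001, 1.0, -0.001, -0.001]
wrist_force: [1.0, 0.1, -0.3]
grip_width: 0.0855
finger_force: 0.0
```

The blue jar is within about 2 mm of its pad's centre. Next is the orange jar.

>>> step_arm(
  deltas=[
    {"delta_pos": [-0.01,0.25,0],"rotation": [0,0,0],"claw": 1},
    {"delta_pos": [-0.01,0.25,0],"rotation": [0,0,0],"claw": 1},
    {"delta_pos": [-0.01,0.25,0],"rotation": [0,0,0],"claw": 1},
    {"delta_pos": [-0.01,0.25,0.2],"rotation": [0,0,0],"claw": 1},
    {"delta_pos": [-0.01,0.25,0.4],"rotation": [0,0,0],"claw": 1},
    {"delta_pos": [-0.01,0.25,0.55],"rotation": [0,0,0],"claw": 1},
    {"delta_pos": [-0.01,0.25,0.55],"rotation": [0,0,0],"claw": 1},
  ],
)

```text
t: 42.82
tool_pos: [0.4831, 0.3864, 0.1647]
tcp_rot: [0.001, 1.0, -0.003, -0.004]
wrist_force: [-1.6, -0.1, -0.1]
grip_width: 0.0851
finger_force: 0.0
```

>>> step_arm(
  deltas=[
    {"delta_pos": [0,0,0.15],"rotation": [0,0,0],"claw": 1},
    {"delta_pos": [0,0,0.3],"rotation": [0,0,0],"claw": 1},
    {"delta_pos": [0,0,0.45],"rotation": [0,0,0],"claw": 1},
    {"delta_pos": [0,0,0.6],"rotation": [0,0,0],"claw": 1},
    {"delta_pos": [0,0,0.64],"rotation": [0,0,0],"claw": 1},
    {"delta_pos": [0,0,0.64],"rotation": [0,0,0],"claw": 1},
    {"delta_pos": [0,0,0.64],"rotation": [0,0,0],"claw": 1},
  ],
)

```text
t: 43.4
tool_pos: [0.4868, 0.3902, 0.0755]
tcp_rot: [0.0, 1.0, 0.0, 0.001]
wrist_force: [0.7, -0.4, 0.1]
grip_width: 0.0853
finger_force: 0.0
```

>>> step_arm(
  deltas=[
    {"delta_pos": [0,0,0],"rotation": [0,0,0],"claw": 0.2},
    {"delta_pos": [0,0,0],"rotation": [0,0,0],"claw": 0.2},
    {"delta_pos": [0,0,0],"rotation": [0,0,0],"claw": -1},
    {"delta_pos": [0,0,0],"rotation": [0,0,0],"claw": -1},
    {"delta_pos": [0,0,0],"rotation": [0,0,0],"claw": -1},
    {"delta_pos": [0,0,0],"rotation": [0,0,0],"claw": -1},
    {"delta_pos": [0,0,0],"rotation": [0,0,0],"claw": -1},
    {"delta_pos": [0,0,0],"rotation": [0,0,0],"claw": -1},
  ],
)

```text
t: 44.07
tool_pos: [0.4872, 0.3915, 0.0762]
tcp_rot: [-0.0, 1.0, 0.001, 0.002]
wrist_force: [-0.3, 0.0, 5.8]
grip_width: 0.0501
finger_force: 61.7
```

>>> step_arm(
  deltas=[
    {"delta_pos": [0,0,-0.07],"rotation": [0,0,0],"claw": -1},
    {"delta_pos": [0,0,-0.2],"rotation": [0,0,0],"claw": -1},
    {"delta_pos": [0,0,-0.4],"rotation": [0,0,0],"claw": -1},
    {"delta_pos": [0,0,-0.6],"rotation": [0,0,0],"claw": -1},
    {"delta_pos": [0,0,-0.8],"rotation": [0,0,0],"claw": -1},
    {"delta_pos": [0,0,-1],"rotation": [0,0,0],"claw": -1},
  ],
)

```text
t: 44.57
tool_pos: [0.4854, 0.3903, 0.226]
tcp_rot: [-0.0, 1.0, -0.0, -0.0]
wrist_force: [0.2, 0.5, -0.8]
grip_width: 0.0499
finger_force: 62.7
```

>>> step_arm(
  deltas=[
    {"delta_pos": [0.03,-0.1,-0.12],"rotation": [0,0,0],"claw": -1},
    {"delta_pos": [0.1,-0.3,-0.165],"rotation": [0,0,0],"claw": -1},
    {"delta_pos": [0.17,-0.5,-0.165],"rotation": [0,0,0],"claw": -1},
    {"delta_pos": [0.24,-0.7,-0.165],"rotation": [0,0,0],"claw": -1},
    {"delta_pos": [0.3,-0.9,-0.165],"rotation": [0,0,0],"claw": -1},
    {"delta_pos": [0.345,-1,-0.165],"rotation": [0,0,0],"claw": -1},
  ],
)

```text
t: 45.07
tool_pos: [0.4327, 0.2377, 0.2495]
tcp_rot: [0.001, 1.0, -0.001, -0.0]
wrist_force: [-0.5, -0.7, -2.5]
grip_width: 0.0498
finger_force: 63.1
```

>>> step_arm(
  deltas=[
    {"delta_pos": [0,-0.2,0],"rotation": [0,0,0],"claw": -1},
    {"delta_pos": [0,-0.4,0],"rotation": [0,0,0],"claw": -1},
    {"delta_pos": [0,-0.6,0],"rotation": [0,0,0],"claw": -1},
    {"delta_pos": [0,-0.8,0],"rotation": [0,0,0],"claw": -1},
    {"delta_pos": [0,-1,0],"rotation": [0,0,0],"claw": -1},
  ],
)

```text
t: 45.48
tool_pos: [0.4336, 0.0893, 0.2495]
tcp_rot: [-0.0, 1.0, 0.0, 0.0]
wrist_force: [-0.1, -0.7, -1.7]
grip_width: 0.0499
finger_force: 63.1
```

>>> step_arm(
  deltas=[
    {"delta_pos": [0,-0.2,0],"rotation": [0,0,0],"claw": -1},
    {"delta_pos": [0,-0.4,0],"rotation": [0,0,0],"claw": -1},
    {"delta_pos": [0,-0.6,0],"rotation": [0,0,0],"claw": -1},
    {"delta_pos": [0,-0.8,0],"rotation": [0,0,0],"claw": -1},
    {"delta_pos": [0,-1,0],"rotation": [0,0,0],"claw": -1},
  ],
)

```text
t: 45.9
tool_pos: [0.4336, -0.0608, 0.2495]
tcp_rot: [-0.0, 1.0, -0.0, 0.0]
wrist_force: [-0.3, -0.1, -1.7]
grip_width: 0.0503
finger_force: 63.1
```

>>> step_arm(
  deltas=[
    {"delta_pos": [0,-0.2,0],"rotation": [0,0,0],"claw": -1},
    {"delta_pos": [0,-0.4,0],"rotation": [0,0,0],"claw": -1},
    {"delta_pos": [0,-0.6,0],"rotation": [0,0,0],"claw": -1},
    {"delta_pos": [0,-0.8,0],"rotation": [0,0,0],"claw": -1},
    {"delta_pos": [0,-1,0],"rotation": [0,0,0],"claw": -1},
  ],
)

```text
t: 46.32
tool_pos: [0.4337, -0.2108, 0.2494]
tcp_rot: [0.0, 1.0, -0.0, 0.0]
wrist_force: [0.5, -0.4, -2.0]
grip_width: 0.0501
finger_force: 63.1
```

>>> step_arm(
  deltas=[
    {"delta_pos": [0,-0.2,0],"rotation": [0,0,0],"claw": -1},
    {"delta_pos": [0,-0.4,0],"rotation": [0,0,0],"claw": -1},
    {"delta_pos": [0,-0.52,0],"rotation": [0,0,0],"claw": -1},
    {"delta_pos": [0,-0.56,0],"rotation": [0,0,0],"claw": -1},
    {"delta_pos": [0,-0.56,0],"rotation": [0,0,0],"claw": -1},
    {"delta_pos": [0,-0.56,0],"rotation": [0,0,0],"claw": -1},
  ],
)

```text
t: 46.82
tool_pos: [0.4339, -0.2927, 0.2489]
tcp_rot: [0.0, 1.0, 0.001, -0.0]
wrist_force: [-0.3, 0.1, -2.4]
grip_width: 0.05
finger_force: 63.1
```

>>> step_arm(
  deltas=[
    {"delta_pos": [-0.005,0.005,0.15],"rotation": [0,0,0],"claw": -1},
    {"delta_pos": [-0.005,0.005,0.35],"rotation": [0,0,0],"claw": -1},
    {"delta_pos": [-0.005,0.005,0.55],"rotation": [0,0,0],"claw": -1},
    {"delta_pos": [-0.005,0.005,0.75],"rotation": [0,0,0],"claw": -1},
    {"delta_pos": [-0.005,0.005,0.9],"rotation": [0,0,0],"claw": -1},
    {"delta_pos": [-0.005,0.005,0.98],"rotation": [0,0,0],"claw": -1},
    {"delta_pos": [-0.005,0.005,0.98],"rotation": [0,0,0],"claw": -1},
  ],
)

```text
t: 47.4
tool_pos: [0.4328, -0.289, 0.0988]
tcp_rot: [-0.001, 1.0, 0.002, -0.002]
wrist_force: [-0.7, -0.2, -2.1]
grip_width: 0.0503
finger_force: 63.2
```

>>> step_arm(
  deltas=[
    {"delta_pos": [0,0,0.06],"rotation": [0,0,0],"claw": -1},
    {"delta_pos": [0,0,0.1],"rotation": [0,0,0],"claw": -1},
    {"delta_pos": [0,0,0.13],"rotation": [0,0,0],"claw": -1},
    {"delta_pos": [0,0,0.155],"rotation": [0,0,0],"claw": -1},
    {"delta_pos": [0,0,0.165],"rotation": [0,0,0],"claw": -1},
    {"delta_pos": [0,0,0.165],"rotation": [0,0,0],"claw": -1},
    {"delta_pos": [0,0,0.165],"rotation": [0,0,0],"claw": -1},
  ],
)

```text
t: 47.98
tool_pos: [0.4351, -0.2929, 0.0772]
tcp_rot: [0.0, 1.0, -0.0, 0.0]
wrist_force: [0.6, 0.1, -2.3]
grip_width: 0.0502
finger_force: 63.2
```

>>> step_arm(
  deltas=[
    {"delta_pos": [0,0,0.005],"rotation": [0,0,0],"claw": -1},
    {"delta_pos": [0,0,0.01],"rotation": [0,0,0],"claw": -1},
    {"delta_pos": [0,0,0.015],"rotation": [0,0,0],"claw": -1},
    {"delta_pos": [0,0,0.015],"rotation": [0,0,0],"claw": -1},
    {"delta_pos": [0,0,0.015],"rotation": [0,0,0],"claw": -1},
  ],
)

```text
t: 48.4
tool_pos: [0.4356, -0.293, 0.0761]
tcp_rot: [0.0, 1.0, -0.0, 0.001]
wrist_force: [-1.8, 1.8, 7.4]
grip_width: 0.0499
finger_force: 64.2
```

Contact at 7 N. I release, rise and check the whole scene.

>>> step_arm(
  deltas=[
    {"delta_pos": [0,0,0],"rotation": [0,0,0],"claw": 0.3},
    {"delta_pos": [0,0,0],"rotation": [0,0,0],"claw": 0.6},
    {"delta_pos": [0,0,0],"rotation": [0,0,0],"claw": 0.8},
    {"delta_pos": [0,0,0],"rotation": [0,0,0],"claw": 0.8},
    {"delta_pos": [0,0,0],"rotation": [0,0,0],"claw": 0.8},
    {"delta_pos": [0,0,-0.15],"rotation": [0,0,0],"claw": 0.8},
    {"delta_pos": [0,0,-0.35],"rotation": [0,0,0],"claw": 0.8},
    {"delta_pos": [0,0,-0.5],"rotation": [0,0,0],"claw": 0.8},
  ],
)

```text
t: 49.07
tool_pos: [0.4347, -0.2926, 0.1508]
tcp_rot: [0.0, 1.0, 0.0, -0.0]
wrist_force: [0.3, 0.1, -0.6]
grip_width: 0.0764
finger_force: 0.0
```

>>> step_arm(
  deltas=[
    {"delta_pos": [0,0.1,-0.2],"rotation": [0,0,0],"claw": 1},
    {"delta_pos": [0,0.2,-0.4],"rotation": [0,0,0],"claw": 1},
    {"delta_pos": [0,0.5,-0.6],"rotation": [0,0,0],"claw": 1},
    {"delta_pos": [0,0.7,-0.8],"rotation": [0,0,0],"claw": 1},
    {"delta_pos": [0,0.9,-0.9],"rotation": [0,0,0],"claw": 1},
    {"delta_pos": [0,0.9,-0.9],"rotation": [0,0,0],"claw": 1},
    {"delta_pos": [0,0.9,-0.9],"rotation": [0,0,0],"claw": 1},
    {"delta_pos": [0,0.9,-0.9],"rotation": [0,0,0],"claw": 1},
  ],
)

```text
t: 49.73
tool_pos: [0.4351, -0.158, 0.2843]
tcp_rot: [-0.0, 1.0, -0.0, 0.0]
wrist_force: [0.2, 0.1, -0.6]
grip_width: 0.0855
finger_force: 0.0
```

```bash
python3 - <<'E'
from h import *
s=r.state();print(s['t'],s['tool_pos'],s['tcp_rot'])
f=grab('wrist','w11.png')
for n,z in dict(jar_blue_mid=.0525,jar_orange_mid=.0525,crucible_mid=.128,beaker=0).items():
    for d in r.pinpoint(n,'wrist')[:1]: print(n,np.round(d['pixel'],1),round(d['confidence'],2),np.round(back(f,d['pixel'],z),4))
for n,x0 in dict(jar_blue_mid=[.435,-.397],jar_orange_mid=[.434,-.292]).items():
    m=(r.trace(n,'wrist') or [None])[0]
    if m is not None: print(n,m['confidence'],sil(f,m['mask'],(.005,.1),.0275,x0))
E
```

```text
49.7333 [ 0.43506727 -0.15796225  0.28432193] [-3.24024344e-04  9.99999886e-01 -3.43880801e-04  7.05220358e-05]
jar_blue_mid [145.2 166.1] 0.58 [ 0.435  -0.3922  0.0525]
jar_orange_mid [220.9 163.9] 0.82 [ 0.432  -0.2911  0.0525]
crucible_mid [143.3 169.9] 0.71 [ 0.424  -0.3483  0.128 ]
beaker [332.8 110.5] 0.82 [ 0.3647 -0.1413  0.    ]
jar_blue_mid 0.95 (array([ 0.43723152, -0.39411606]), np.float64(0.056407682153680305))
jar_orange_mid 0.83 (array([ 0.43340361, -0.29017406]), np.float64(0.054150678075172154))
```

View pics/w11.png

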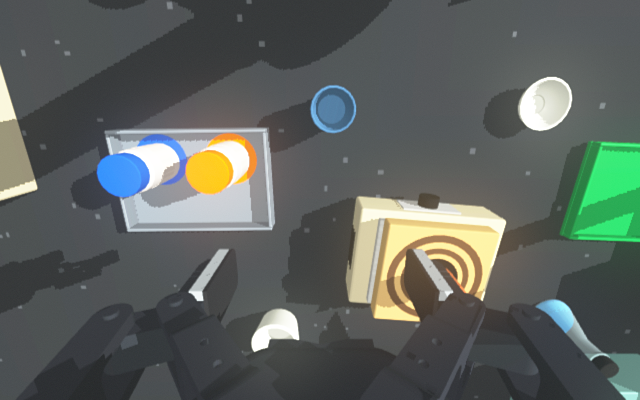

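Both jars stand upright, centred on their pads (blue base around (160,160), orange around (236,158)). The crucible is still on the disc around (445,275), partly behind a finger. Flask and beaker are undisturbed, and the gripper touches nothing. I hand it in.

```bash
python3 -c "
from station import r
print(r.close_job())"
```

```text
the job is handed in; nothing more can be done
None
```

The job is handed in at about 50 s of the allowed 141 s, but no verdict came back: by my last camera measurements each jar is within about 3 mm of its own pad's centre, the crucible stands on the heater disc within about 2 mm (measured just after placing it), and the flask and beaker look undisturbed.

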